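# Pull the strainer plugs from a filling manifold for washing

## Task

The filling run is over: take every strainer plug that is fitted out of the steel filling manifold for washing. Slide the safety tab clear of the locking bar and swing the bar up and over so that it stays open; then, with the T-handled puller from its stand, screw clockwise into each plug, draw it straight up out of its port, carry it to the wash rack, stand it in a free cell of the rack and unscrew the puller. At the end the puller must be standing in its stand again and the wash counter's knob turned back (counter-clockwise) to its zero stop; do not knock over the filled bottles.

Things in the scene. Friction and masses are not known exactly. Their poses are not given: they have to be found in the camera images.
- manifold: Fixed steel block 110 (x) x 230 (y) x 56 mm high on a foot plate 130 x 264 mm; hose spigots reach 26 mm out at -x, the tab's bracket to y = 171 mm. Origin: centre of underside, z up. Four square ports 34 x 34 mm, 40 mm deep, open upward at x = 0, y = -69, -23, 23, 69 mm; some are empty. The closed locking bar lies along the row, 2 mm above the plugs, and covers them.
- tab_fin (a point): Grip point of the safety tab: upright ribbed fin 10 mm thick (y), 26 mm wide (x); this point is 13 mm below the fin's upper edge and 16 mm above the tab's flat plate, which runs 39 mm from the fin towards -y, over the bar's end. Axes as the manifold's; at x 0, y 137, z 89 mm of the manifold when locked.
- tab (a joint): Safety tab slide (m): 0 = locked (its tongue lies over the end of the locking bar, which cannot lift), 0.018 = fully back; slides along the manifold's +y. The bar is free from 0.0145. Friction 2.5 N; it stays where it is left.
- lockbar (a joint): Angle of the hinged locking bar (rad): 0 = closed, 1.95 = swung over onto its back stop. It turns about the line through bar_hinge along the manifold's y; the handle goes up, then towards the manifold's +x. 0.28 kg; let go below about 1.1 it falls shut, beyond about 1.6 it falls back and stays.
- bar_handle (a point): Middle of the locking bar's handle: round bar 12 mm thick, 90 mm long along the manifold's y, on two end posts, 28 mm clear above the flat locking bar (16 x 6 mm). When closed: 50 mm in front (-x) of the hinge line and 34 mm above it. Moves with the bar.
- bar_hinge (a point): Middle of the locking bar's hinge line, at x 50, y 0, z 66 mm of the manifold; axes as the manifold's.
- plug0: Strainer plug of the port at y = -69 mm of the manifold (None if absent). 42 mm tall, 0.13 kg: square head 32 x 32 x 20 mm over a round strainer 24 mm wide, 22 mm long. Origin: centre of underside, z up; x, y square with the head, as the manifold's when fitted; top then 1.5 mm above the block. Seal drag about 7 N. Top: 20 mm wide, 20 mm deep hole, right-hand two-start thread, lead 20 mm.
- plug1: Strainer plug of the port at y = -23 mm of the manifold (None if absent). 42 mm tall, 0.13 kg: square head 32 x 32 x 20 mm over a round strainer 24 mm wide, 22 mm long. Origin: centre of underside, z up; x, y square with the head, as the manifold's when fitted; top then 1.5 mm above the block. Seal drag about 7 N. Top: 20 mm wide, 20 mm deep hole, right-hand two-start thread, lead 20 mm.
- plug2: Strainer plug of the port at y = +23 mm of the manifold (None if absent). 42 mm tall, 0.13 kg: square head 32 x 32 x 20 mm over a round strainer 24 mm wide, 22 mm long. Origin: centre of underside, z up; x, y square with the head, as the manifold's when fitted; top then 1.5 mm above the block. Seal drag about 7 N. Top: 20 mm wide, 20 mm deep hole, right-hand two-start thread, lead 20 mm.
- plug3: Strainer plug of the port at y = +69 mm of the manifold (None if absent). 42 mm tall, 0.13 kg: square head 32 x 32 x 20 mm over a round strainer 24 mm wide, 22 mm long. Origin: centre of underside, z up; x, y square with the head, as the manifold's when fitted; top then 1.5 mm above the block. Seal drag about 7 N. Top: 20 mm wide, 20 mm deep hole, right-hand two-start thread, lead 20 mm.
- puller: T puller, 132 mm tall, 0.22 kg, loose, upright. Origin: tip centre, z up. Threaded tip 11.5 mm long, 18 mm across two lugs that point along its +x and -x; collar 30 mm wide at z 11.5 to 19.5 mm; square shank 14 mm; cross bar 14 (x) x 64 (y) x 16 mm at z 116 to 132 mm.
- puller_tip (a point): The puller's tip (= its origin). To enter a plug: over its centre, puller x parallel to plug x (either way); lowered so, it rests on the thread 10.5 mm below the plug's top. Screw in: turn clockwise from above, sinking 1 mm, until the collar is tight on the plug's top, after 1.35 to 1.5 rad; a loose plug may unscrew itself on the way. To release: turn back as much, rising 1 mm.
- puller_handle (a point): Grip point on the puller's axis, 118 mm above its tip, where the shank meets the cross bar: fingers closing along the puller's x grip both across 14 mm. Axes as the puller's.
- stand: Fixed block 76 x 76 x 40 mm high. Origin: centre of underside. Hole 25 mm wide, 30 mm deep in the middle of its top: the puller's tip hangs in it, the collar rests on the block (tip 28.5 mm above the bench); any turn will do.
- rack: Wash rack, loose, 0.9 kg: tray 200 (x) x 110 (y) mm with a raised row of four cells along its x. Origin: centre of underside, z up. Cells at x = -64.5, -21.5, 21.5, 64.5, y = 0 mm, each 40 (x) x 36 (y) mm, floor at z 5 mm, walls to z 38 mm, then along the two long walls lips flaring outward to z 46 mm. A plug stands in a cell with its head square to the walls, which stop it turning.
- knob (a joint): Angle of the wash counter's reset knob (rad): 0 = at the zero stop, grows clockwise seen from above, up to 2.6. Friction 0.05 N m; it stays where it is left. Turn it counter-clockwise to bring it back to 0.
- knob_grip (a point): Grip point of the reset knob, on its upright axis: pointer knob with an upright bar 44 mm long (this point's x), 13 mm thick, from 17 mm below this point to 13 mm above it, on a disc 48 mm wide. White mark on the -x end. Turns with the knob.
- counter: Fixed grey counter box 112 x 112 x 58 mm high with a white dial and the reset knob on top (knob up to z 97 mm). Origin: centre of underside. At the zero stop the white mark points to its -x.
- bottle0: Filled amber bottle, white cap, 38 mm wide, 98 mm tall, loose bystander. Origin: centre of underside, z up.
- bottle1: Filled amber bottle, white cap, 38 mm wide, 98 mm tall, loose bystander. Origin: centre of underside, z up.
- bottle2: Filled amber bottle, white cap, 38 mm wide, 98 mm tall, loose bystander. Origin: centre of underside, z up.
- bottle3: Filled amber bottle, white cap, 38 mm wide, 98 mm tall, loose bystander. Origin: centre of underside, z up.
There are look-alikes about, which are no part of the job. What is shaped like the counter but yellow is not meant.

How it is judged:
On the way, in this order (a step that is already met when the one before it is completed fails the run):
1. the safety tab is slid clear while the locking bar is still closed (value of joint tab above 0.0145 m and value of joint lockbar below 0.2 rad), for 0.2 s.
2. the locking bar is swung over and stays open (value of joint lockbar above 1.6 rad), for 0.3 s.
3. a plug hangs on the puller, drawn up clear of its port (((z of plug0 in the frame of manifold above 0.062 m and horizontal distance between puller and plug0 below 0.012 m and z of puller in the frame of plug0 between 0.022 and 0.04 m) or (z of plug1 in the frame of manifold above 0.062 m and horizontal distance between puller and plug1 below 0.012 m and z of puller in the frame of plug1 between 0.022 and 0.04 m) or (z of plug2 in the frame of manifold above 0.062 m and horizontal distance between puller and plug2 below 0.012 m and z of puller in the frame of plug2 between 0.022 and 0.04 m) or (z of plug3 in the frame of manifold above 0.062 m and horizontal distance between puller and plug3 below 0.012 m and z of puller in the frame of plug3 between 0.022 and 0.04 m))), for 0.2 s.
4. every fitted plug stands in a cell of the rack with the puller withdrawn (z of plug0 in the frame of rack between 0.002 and 0.011 m and y of plug0 in the frame of rack between -0.007 and 0.007 m and x of plug0 in the frame of rack between -0.08 and 0.08 m and angle between each of plug0, plug1, plug2, plug3's own z axis and vertical below 0.15 rad and z of plug1 in the frame of rack between 0.002 and 0.011 m and y of plug1 in the frame of rack between -0.007 and 0.007 m and x of plug1 in the frame of rack between -0.08 and 0.08 m and z of plug2 in the frame of rack between 0.002 and 0.011 m and y of plug2 in the frame of rack between -0.007 and 0.007 m and x of plug2 in the frame of rack between -0.08 and 0.08 m and z of plug3 in the frame of rack between 0.002 and 0.011 m and y of plug3 in the frame of rack between -0.007 and 0.007 m and x of plug3 in the frame of rack between -0.08 and 0.08 m and distance between puller and plug0 above 0.06 m and distance between puller and plug1 above 0.06 m and distance between puller and plug2 above 0.06 m and distance between puller and plug3 above 0.06 m), for 0.2 s.
At the end, for the whole second after the job is handed in: Every fitted plug stands upright (0.15 rad) at rest on the floor of a rack cell (y within 7 mm of the middle); the puller stands in its stand (6 mm, 0.1 rad, collar down within 5 mm); the locking bar is open (over 1.6 rad); the knob is within 0.08 rad of zero (z of plug0 in the frame of rack between 0.002 and 0.011 m and y of plug0 in the frame of rack between -0.007 and 0.007 m and x of plug0 in the frame of rack between -0.08 and 0.08 m and angle between each of plug0, plug1, plug2, plug3's own z axis and vertical below 0.15 rad and z of plug1 in the frame of rack between 0.002 and 0.011 m and y of plug1 in the frame of rack between -0.007 and 0.007 m and x of plug1 in the frame of rack between -0.08 and 0.08 m and z of plug2 in the frame of rack between 0.002 and 0.011 m and y of plug2 in the frame of rack between -0.007 and 0.007 m and x of plug2 in the frame of rack between -0.08 and 0.08 m and z of plug3 in the frame of rack between 0.002 and 0.011 m and y of plug3 in the frame of rack between -0.007 and 0.007 m and x of plug3 in the frame of rack between -0.08 and 0.08 m and linear speed of each of plug0, plug1, plug2, plug3, puller below 0.02 m/s and horizontal distance between puller and stand below 0.006 m and angle between puller's own z axis and vertical below 0.1 rad and z of puller in the frame of stand between 0.024 and 0.033 m and value of joint lockbar above 1.6 rad and value of joint knob below 0.08 rad); the robot touches nothing.
It fails at once if a filled bottle is knocked over (angle between any of bottle0, bottle1, bottle2, bottle3's own z axis and vertical above 0.5 rad).
Of plug0, plug1, plug2, plug3 only 2 to 3 are there at a start; the rules pass over those that are not, and their reading is None.
At some moment in a run one of rack may be knocked a few centimetres aside while the robot is not near it.
It also fails if it takes over 210 s, if anything falls off the work surface, if the arm or the gripper's body presses on something with over 40 N, if the wrist force passes 120 N, or if a joint passes its speed limit or range.

## Robot

A 6-joint arm with a two-finger parallel gripper is mounted at the origin on the work surface. World frame = base frame: x ahead of the robot, y to its left, z up, the work surface at z = 0. Lengths are in m, angles in rad, forces in N, time in s.
With the tool pointing down it reaches from about 0.25 to 0.725 m from the base axis. Payload 4 kg.
Tool frame: the origin (TCP) lies between the finger pads; the fingertips stand 8 mm ahead of it and the grasp point (between the pads) lies 11 mm behind it (bot.tip_reach is the distance from the TCP to the fingertips, in m); z points along the fingers, y is the line along which they close (so a half turn about z gives the same grasp; the last joint's range is limited). The gripper opens to 85 mm and grips with 20 to 120 N. Pads are 22 mm wide; open, the fingers measure 114 mm over their backs; the gripper's body (76 mm by 85 mm) begins 54 mm behind the grasp point. The pads swing forward as they close: fully open they stand 13 mm farther back than shut.
Start: joints at [-1.237, 0.241, 0.005, 1.335, 0, 1.571], TCP at [0.164, -0.472, 0.239] pointing down, gripper open.
Joint ranges: [-2.72, 2.72], [-1.05, 1.87], [-1.09, 1.28], [-1.99, 2.15], [-1.42, 1.44], [-3.14, 3.14]. Speed limits (rad/s): [2.79, 2.79, 3.14, 3.14, 3.14, 3.14].

## Interface

Orientations are given as a unit quaternion [x, y, z, w].
In Python, from workcell import bot gives the robot as it stands.
- The arm moves only by the tool move_arm, never from a script. Its argument "deltas" is a list of rows, each a list of 7 numbers: the opening, from 0 (shut) to 1 (fully open), then the shift along the tool's x, y, z in mm, then the turn, a rotation vector about the tool's x, y, z in degrees. In form: [[gripper, tx, ty, tz, ax, ay, az], ...]. A call has 1 to 10 rows; each row shifts and turns the commanded pose from where the row before left it, along the tool's axes as they then stand; what a row does not reach is not made up. A row lasts 1/12 s, in which the tool goes at most 41.7 mm and 7.16 degrees, less where a joint would pass 70% of its speed; a pose out of reach is approached as far as the arm can. A call is refused whole if a number of a shift passes 41.7 or a number of a turn 7.16, either way. A call with a gripper value outside its range is refused whole. The fingers move at their own pace and stop on an object; the grip force is fixed at half the most. Time passes only in rows, so rows that do not move let the fingers close. It gives the time, the measured TCP pose, the force, the opening and the grip force at its end, in the units of the state.
- bot.get_obs(): the state, without advancing time (a new reading comes with each control period).
- bot.camera(name): name is "scene" or "side" or "wrist"; returns the picture (400x640x3 uint8, blue, green, red); there is no depth.
- bot.calibration(name): a dict with "K" (3x3 intrinsics, pixels), "dist_coeffs" ([k1, k2, p1, p2, k3] as OpenCV has them; the pictures are not rectified), "position" and "orientation" of the camera in the world. Camera axes: x right, y down, z forward; pixel columns grow to the right and rows downward; lengths in m; the calibration is good to about 2 mm. A picture is of the moment at which its call begins: read the wrist's pose just before it. calibration takes no time and is no camera call; for the wrist camera it gives the pose at the moment of the call.
- bot.job_done(): hands the job in; it is judged then, once.
Trained networks look in the newest picture that a camera, given by its name, has taken for a name from the list of things; names that differ only in an ending like _2 or _b are one class to them, and where a whole thing is asked for, a point or a joint stands for the part that bears it (a point fixed in the world has none). Each returns a list of dicts, best first, with "conf" (0 to 1); they miss things now and then, are a little off and sometimes report something else, mostly with a low value. They report only what shows in the picture. A call takes as long as a camera call. They do not tell look-alikes from the thing itself.
- bot.outline_of(query, camera): "pixels" (400x640 bool, what is visible of it) and "rect" ([left, top, width, height] in pixels, round what is visible of it).
The state is a dict: "clock": time; "joint_pos": joint angles; "joint_vel": joint speeds; "tau": joint torques, N m; "eef_pos": TCP position; "tool_rot": TCP orientation; "ft_force": force on the tool from outside, world axes, zero at the start; "ft_torque": the same for the moment, N m; "grip_width": finger opening in m; "grasp_force": force on a finger pad.
Only numpy, scipy, OpenCV 4.12 (cv2) and the standard library are available. Lean on these libraries where they do the work, as an engineer would, in place of code of your own. Each camera call takes 0.05 s, during which the arm holds its last target. There are 200 camera calls.

## Working session

There is one attempt and no reset: what is moved stays moved. The work goes in short steps, Python scripts to look and compute and a tool call to move; the robot and the scene stay as the last step left them, time stands still between calls to the robot, and variables do not carry over. Pictures are saved under pics/ and viewed, at most 14 in all, crops included, and the job is handed in when it is done.

Besides the shell and the picture viewer there is one more tool, called after "Emit:" by a JSON object that holds its "api" and its "payload". move_arm: Moves the arm, as the interface text tells. Its arguments: {"type":"object","properties":{"deltas":{"type":"array","items":{"type":"array","items":{"type":"number"}}}},"required":["deltas"]}

```bash
mkdir -p pics; ls; python3 - <<'E'
from workcell import bot
import cv2,numpy as np
o=bot.get_obs(); print(o)
for c in("scene","side"):
    im=bot.camera(c); cv2.imwrite(f"pics/{c}0.png",im)
    k=bot.calibration(c); print(c,{a:np.round(b,4).tolist() for a,b in k.items()})
    for q in ["manifold","tab_fin","bar_handle","plug0","puller","stand","rack","knob","counter","bottle0"]:
        r=bot.outline_of(q,c); print(q,[(round(d["conf"],2),d["rect"]) for d in r])
print(bot.get_obs()["clock"])
E
```

```text
pics
{'clock': 0.0, 'joint_pos': array([-1.23699416e+00,  2.41426125e-01,  3.69294149e-03,  1.33518949e+00,
       -4.38106233e-06,  1.57078656e+00]), 'joint_vel': array([-1.14490900e-03,  4.38291087e-04, -1.53113430e-03,  4.87997676e-04,
        5.43247116e-04, -4.85606898e-05]), 'tau': array([-1.49772509e-04, -3.72317255e+01,  2.52408671e+01,  1.68068981e-02,
        2.10530823e-05, -1.37491921e-05]), 'eef_pos': array([ 0.16361231, -0.47181011,  0.23839443]), 'tool_rot': array([ 9.86102947e-01,  1.66132020e-01, -1.78777160e-04, -1.04803725e-03]), 'ft_force': array([-0.64878812,  0.20519986, -0.03069766]), 'ft_torque': array([-0.03753589, -0.00248121, -0.0281294 ]), 'grasp_force': 0.0, 'grip_width': 0.08524481591621355}
scene {'K': [[364.4578, 0.0, 320.7528], [0.0, 364.4578, 207.203], [0.0, 0.0, 1.0]], 'dist_coeffs': [0.0185, 0.0, 0.0, 0.0, 0.0], 'position': [0.9983, 0.0071, 0.8397], 'orientation': [0.6867, 0.6646, -0.2081, -0.2086]}
manifold [(0.73, [246.8, 221.0, 127.9, 72.0])]
tab_fin [(0.72, [257.7, 235.8, 90.7, 42.5]), (0.54, [344.3, 223.0, 21.1, 21.2]), (0.51, [163.7, 238.9, 3
[... 1043 characters left out ...]
, 19.3, 42.3])]
tab_fin [(0.53, [278.8, 210.3, 17.4, 13.8])]
bar_handle [(0.8, [295.8, 186.7, 38.1, 32.3])]
plug0 [(0.3, [268.9, 180.9, 82.3, 71.2]), (0.27, [404.2, 178.6, 13.8, 13.8])]
puller [(0.8, [356.0, 140.7, 17.1, 40.7]), (0.55, [388.3, 205.6, 13.8, 37.3])]
stand [(0.74, [348.4, 173.5, 29.3, 23.1])]
rack [(0.6, [190.3, 261.7, 78.7, 77.1]), (0.59, [267.5, 182.0, 87.7, 67.4])]
knob [(0.53, [399.5, 173.8, 18.2, 21.0]), (0.52, [293.8, 182.3, 40.3, 33.0])]
counter [(0.86, [438.1, 199.7, 24.7, 35.5]), (0.61, [381.1, 175.6, 54.8, 40.9])]
bottle0 [(0.98, [214.0, 196.4, 17.6, 36.1]), (0.91, [387.9, 203.7, 13.7, 40.1]), (0.83, [298.2, 156.6, 18.4, 29.5]), (0.82, [318.0, 245.3, 19.3, 37.6])]
1.1
```

```bash
python3 - <<'E'
import cv2
a=cv2.imread("pics/scene0.png")[120:345,150:480]; cv2.imwrite("pics/s1.png",cv2.resize(a,None,fx=2.4,fy=2.4,interpolation=cv2.INTER_CUBIC))
a=cv2.imread("pics/side0.png")[120:350,170:480]; cv2.imwrite("pics/d1.png",cv2.resize(a,None,fx=2.5,fy=2.5,interpolation=cv2.INTER_CUBIC))
E
```

```text
(no output)
```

View pics/s1.png

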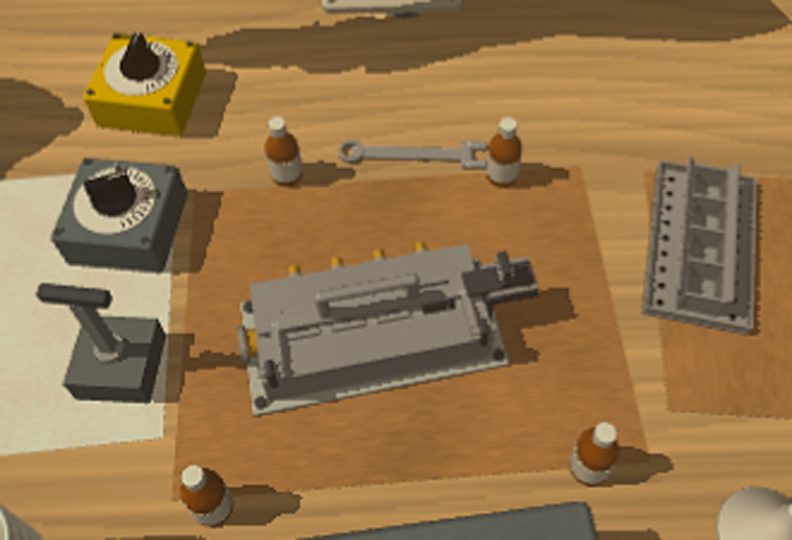

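View pics/d1.png

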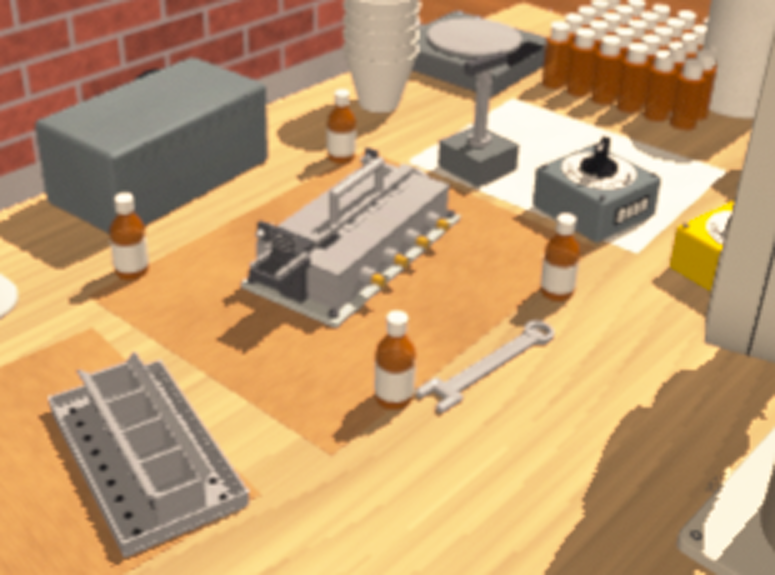

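```bash
cat > h.py <<'E'
from workcell import bot
import cv2,numpy as np
from scipy.spatial.transform import Rotation as R
from scipy.optimize import least_squares
def cal(c):
    k=bot.calibration(c); return [np.array(k[a],float) for a in("K","dist_coeffs","position")]+[R.from_quat(k["orientation"])]
def ray(k,uv):
    p=cv2.undistortPoints(np.array([[uv]],float),k[0],k[1])[0,0]; return k[3].apply([p[0],p[1],1])
def atz(k,uv,z):
    d=ray(k,uv); return k[2]+d*(z-k[2][2])/d[2]
def proj(k,P):
    r=k[3].inv(); Pc=r.apply(np.atleast_2d(P)-k[2]); return cv2.projectPoints(Pc,np.zeros(3),np.zeros(3),k[0],k[1])[0][:,0]
def tri(ks,uvs):
    A=np.zeros((3,3));b=np.zeros(3)
    for k,u in zip(ks,uvs):
        d=ray(k,u);d/=np.linalg.norm(d);M=np.eye(3)-np.outer(d,d);A+=M;b+=M@k[2]
    return np.linalg.solve(A,b)
def W(pose,P):
    x,y,a=pose; P=np.atleast_2d(P)
    return R.from_euler('z',a).apply(P)+[x,y,0]
def fit(obs,p0):
    f=lambda p:np.concatenate([(proj(k,W(p,P))[0]-u) for k,P,u in obs])
    s=least_squares(f,p0,loss='soft_l1'); return s.x,f(s.x).reshape(-1,2)
def tool_delta(target,yaw=None):
    o=bot.get_obs(); r=R.from_quat(o["tool_rot"]); return r.inv().apply(np.array(target)-o["eef_pos"])*1000
def look(name,c="wrist"):
    k=cal(c); im=bot.camera(c); cv2.imwrite(f"pics/{name}.png",im); return k,im
E
python3 - <<'E'
from h import *
np.set_printoptions(precision=4,suppress=True)
s=cal("scene");d=cal("side")
S=lambda u,v:np.array([u/2.4+150,v/2.4+120]); D=lambda u,v:np.array([u/2.5+170,v/2.5+120])
m=1e-3
p,r=fit([(s,[-55*m,-115*m,56*m],S(250,284)),(s,[-55*m,115*m,56*m],S(470,247)),(s,[65*m,-132*m,6*m],S(257,414)),(s,[65*m,132*m,6*m],S(508,362)),
(d,[-55*m,115*m,56*m],D(310,262)),(d,[-55*m,-115*m,56*m],D(448,180))],[.5,0,0])
print("manifold",p,r.tolist())
print("fin",W(p,[0,.137,.089]),W(p,[0,0,.1]))
print("tri handle",tri([s,d],[S(368,296),D(357,192)]),W(p,[0,0,.1]))
print("collar",tri([s,d],[S(107,348),D(483,142)]))
print("crossbar",tri([s,d],[S(75,294),D(485,62)]), atz(s,S(40,292),.16),atz(s,S(108,297),.16))
print("stand top",[atz(s,S(*q),.04) for q in[(100,313),(165,321),(148,380)]])
print("counter top",[atz(s,S(*q),.058) for q in[(83,160),(187,170),(165,248),(55,236)]])
print("rack corners floor",[atz(s,S(*q),.038) for q in[(693,165),(738,168),(675,295),(735,303)]])
print("bottles",[atz(s,S(*q),.098)[:2] for q in[(277,124),(508,125),(604,432),(192,474)]])
k,im=look("w0"); o=bot.get_obs(); t=R.from_quat(o["tool_rot"])
print("cam in tool",t.inv().apply(k[2]-o["eef_pos"]),(t.inv()*k[3]).as_matrix(),k[0])
E
```

```text
manifold [ 0.5866 -0.0269  0.161 ] [[0.34681616952775585, -0.15146619972705366], [-0.2669082797061151, -0.24110150330338342], [-1.9387445821569713, 0.3652846002773913], [0.783703040426019, 2.1039223911554927], [8.789361770565108, 4.652008141442934], [-0.6872348214014892, 1.7826008597062923]]
fin [[0.5646 0.1083 0.089 ]] [[ 0.5866 -0.0269  0.1   ]]
tri handle [ 0.5828 -0.0284  0.0814] [[ 0.5866 -0.0269  0.1   ]]
collar [ 0.6086 -0.2923  0.0383]
crossbar [ 0.6108 -0.2863  0.1538] [ 0.6119 -0.3141  0.16  ] [ 0.6191 -0.2533  0.16  ]
stand top [array([ 0.5706, -0.3044,  0.04  ]), array([ 0.5821, -0.2367,  0.04  ]), array([ 0.646, -0.245,  0.04 ])]
counter top [array([ 0.3854, -0.3492,  0.058 ]), array([ 0.4037, -0.2306,  0.058 ]), array([ 0.5057, -0.2421,  0.058 ]), array([ 0.4865, -0.3606,  0.058 ])]
rack corners floor [array([0.4025, 0.342 , 0.038 ]), array([0.4086, 0.3919, 0.038 ]), array([0.5692, 0.2878, 0.038 ]), array([0.5805, 0.3472, 0.038 ])]
bottles [array([ 0.3742, -0.1266]), array([0.385, 0.127]), array([0.7337, 0.1781]), array([ 0.7586, -0.1773])]
cam in tool [ 0.0775  0.0005 -0.1351] [[ 0.0009 -0.9528 -0.3036]
 [ 1.      0.0008  0.0006]
 [-0.0003 -0.3036  0.9528]] [[359.6553   0.     322.3881]
 [  0.     359.6553 195.6612]
 [  0.       0.       1.    ]]
```

Emit:
{"api": "move_arm", "payload": {"deltas": [[1,0,0,0,0,0,5],[1,0,0,0,0,0,4.9],[1,30,-26,-1,0,0,0],[1,30,-26,-1,0,0,0],[1,30,-26,-1,0,0,0],[1,30,-26,-1,0,0,0],[1,30,-26,-1,0,0,0],[1,30,-26,-1,0,0,0],[1,30,-26,-1,0,0,0],[1,30,-26,-1,0,0,0]]}}

```text
clock: 1.98
eef_pos: [0.3683, -0.227, 0.2477]
tool_rot: [0.997, 0.08, 0.0, 0.0]
ft_force: [-0.2, -0.9, -0.4]
grip_width: 0.0853
grasp_force: 0.0
```

Emit:
{"api": "move_arm", "payload": {"deltas": [[1,30,-26,-1,0,0,0],[1,30,-26,-1,0,0,0],[1,30,-26,-1,0,0,0],[1,30,-26,-1,0,0,0],[1,30,-26,-1,0,0,0],[1,30,-26,-1,0,0,0],[1,30,-26,-1,0,0,0],[1,30,-26,-1,0,0,0],[1,0,0,0,0,0,0]]}}

```text
clock: 2.73
eef_pos: [0.5746, 0.0207, 0.254]
tool_rot: [0.996, 0.084, 0.001, -0.001]
ft_force: [-0.3, 0.3, -0.1]
grip_width: 0.0855
grasp_force: 0.0
```

```bash
python3 - <<'E'
from h import *
np.set_printoptions(precision=4,suppress=True)
k,im=look("w1"); p=[.5866,-.0269,.161]
for P in [[0,.137,.089],[0,0,.1],[-.055,-.115,.056],[-.055,.115,.056],[.055,.115,.056],[.055,-.115,.056]]: print(P,proj(k,W(p,P)))
for q in["tab_fin","bar_handle","manifold"]: print(q,[(round(a["conf"],2),a["rect"]) for a in bot.outline_of(q,"wrist")])
c=im[100:400,100:540]; cv2.imwrite("pics/w1c.png",cv2.resize(c,None,fx=1.8,fy=1.8,interpolation=cv2.INTER_CUBIC))
E
```

```text
[0, 0.137, 0.089] [[218.9842 170.4652]]
[0, 0, 0.1] [[381.0663 174.9367]]
[-0.055, -0.115, 0.056] [[488.0559 218.9177]]
[-0.055, 0.115, 0.056] [[254.921  216.9857]]
[0.055, 0.115, 0.056] [[248.7822 102.154 ]]
[0.055, -0.115, 0.056] [[506.5579 103.6563]]
tab_fin [(0.83, [210.3, 156.1, 64.5, 38.8]), (0.23, [628.5, 164.2, 9.1, 32.2])]
bar_handle [(0.71, [267.3, 103.6, 237.5, 84.4]), (0.6, [432.5, 148.2, 39.2, 39.8]), (0.46, [396.7, 320.4, 44.8, 68.3]), (0.41, [628.0, 165.8, 12.0, 26.7])]
manifold [(0.95, [190.3, 91.0, 329.7, 147.1])]
```

View pics/w1c.png

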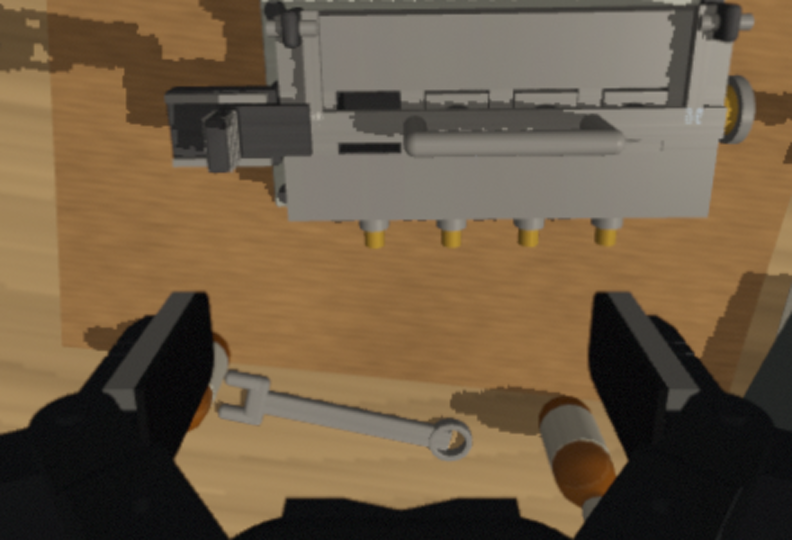

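```bash
python3 - <<'E'
from h import *
np.set_printoptions(precision=4,suppress=True)
k=cal("wrist"); s=cal("scene"); m=1e-3
S=lambda u,v:np.array([u/2.4+150,v/2.4+120]); C=lambda u,v:np.array([u/1.8+100,v/1.8+100])
obs=[(k,[-55*m,-115*m,56*m],C(708,216)),(k,[-55*m,115*m,56*m],C(288,220)),(k,[0,-45*m,.1],C(626,140)),(k,[0,45*m,.1],C(403,142)),(k,[-68*m,23*m,.028],C(451,235)),]
p,r=fit(obs,[.587,-.027,.16]); print(p,r.tolist())
p2,r=fit(obs+[(s,[-55*m,-115*m,56*m],S(250,284)),(s,[-55*m,115*m,56*m],S(470,247))],[.587,-.027,.16]); print(p2,r.tolist())
for P in [[0,.137,.102],[0,.137,.089],[0,.137,.073]]: print((proj(k,W(p,P))-100)*1.8)
print("fin",W(p,[0,.137,.084]), bot.get_obs()["eef_pos"],R.from_quat(bot.get_obs()["tool_rot"]).as_matrix()[:,0]);print(tool_delta(W(p,[0,.137,.084])[0]))
E
```

```text
[ 0.5787 -0.0382  0.1736] [[-0.836144348464245, -0.39539721639329173], [0.7019858713774738, -0.1787863464213615], [-7.739611427460261, 0.4738760159753497], [7.878369185981796, 0.6537853065844956], [0.09913962578673363, -7.988205768264919]]
[ 0.5788 -0.0378  0.1737] [[-1.1519732409274752, -0.6156465895987537], [0.34845218346242746, -0.36662271207706], [-8.135295363442253, 0.21408877398755521], [7.461854566764714, 0.40931705536729623], [-0.2103846169009671, -8.17243730485356], [-4.063848313717415, -2.2063904716259515], [-5.1552687284340095, -3.1430048786959617]]
[[217.4337 146.547 ]]
[[224.7283 139.3111]]
[[232.941  131.1611]]
fin [[0.555  0.0968 0.084 ]] [0.5704 0.0148 0.255 ] [ 0.9871  0.1601 -0.0012]
[ -1.8204 -83.4358 170.9979]
```

```bash
python3 - <<'E'
from h import *
np.set_printoptions(precision=4,suppress=True)
k,im=look("w2"); s=cal("scene"); m=1e-3; a=cv2.imread("pics/w1.png")
S=lambda u,v:np.array([u/2.4+150,v/2.4+120]); C=lambda u,v:np.array([u/1.8+100,v/1.8+100])
old=np.array([C(708,216),C(288,220),C(626,140),C(403,142)],np.float32).reshape(-1,1,2)
new,st,_=cv2.calcOpticalFlowPyrLK(a,im,old,None,winSize=(21,21)); print((new-old)[:,0].tolist(),st.ravel()); new=new[:,0]
obs=[(k,[-55*m,-115*m,56*m],new[0]),(k,[-55*m,115*m,56*m],new[1]),(k,[0,-51*m,.1],new[2]),(k,[0,51*m,.1],new[3])]
p,r=fit(obs,[.587,-.027,.16]); print(p,r.tolist())
p2,r=fit(obs+[(s,[-55*m,-115*m,56*m],S(250,284)),(s,[-55*m,115*m,56*m],S(470,247))],[.587,-.027,.16]); print(p2,r.tolist())
print("fin",W(p,[0,.137,.084]), bot.get_obs()["eef_pos"],R.from_quat(bot.get_obs()["tool_rot"]).as_matrix()[:,0]);print(tool_delta(W(p,[0,.137,.084])[0]))
E
```

```text
[[-5.24041748046875, -6.987945556640625], [-5.24053955078125, -5.1524200439453125], [-6.25946044921875, -7.486663818359375], [-6.180389404296875, -6.29486083984375]] [1 1 1 1]
[ 0.584  -0.0315  0.1801] [[-0.04038923957978113, -0.09190495831822432], [0.3032621850929047, -0.22186678302699647], [-0.26877188486992054, 0.1121463256880304], [0.053908008316113865, 0.08995236276643936]]
[ 0.5841 -0.0314  0.1787] [[-0.22795151678320735, -0.04692353158773699], [0.10351224673269144, -0.48890460766978094], [-0.38302870289192015, 0.057911614638072706], [-0.06883003126972653, -0.13617212623825026], [-1.735541738602251, -0.2152413351274447], [-2.6825437596438064, -1.6357006410813142]]
fin [[0.5594 0.1032 0.084 ]] [0.5702 0.0143 0.2553] [ 0.9872  0.1593 -0.0006]
[  3.5953 -89.5446 171.3248]
```

Emit:
{"api": "move_arm", "payload": {"deltas": [[0.5,1,-30,0,0,0,-1.15],[0.5,2,-30,0,0,0,0],[0.5,2,-29.4,10,0,0,0],[0.5,0,0,40,0,0,0],[0.5,0,0,40,0,0,0],[0.5,0,0,30,0,0,0],[0.5,0,0,30,0,0,0],[0.5,0,0,0,0,0,0],[0.5,0,0,0,0,0,0]]}}

```text
clock: 3.73
eef_pos: [0.5588, 0.1018, 0.1046]
tool_rot: [0.996, 0.09, -0.002, -0.0]
ft_force: [0.1, -0.5, 0.3]
grip_width: 0.0428
grasp_force: 0.0
```

```bash
python3 - <<'E'
from h import *
np.set_printoptions(precision=4,suppress=True)
k,im=look("w3"); p=[.584,-.0315,.18]; print(tool_delta(W(p,[0,.137,.084])[0]))
cv2.imwrite("pics/w3.png",im)
for z in(.102,.089): print(proj(k,W(p,[[0,.137,z],[0,.132,z],[0,.142,z]])).tolist())
E
```

```text
[-1.1003 -1.2008 22.6205]
[[317.55428585195205, 268.5114608141228], [329.20413883251956, 268.53128568462785], [305.9035477184603, 268.49590771964563]]
[[317.9270894828571, 254.47244631060423], [328.7091460647865, 254.49072607823177], [307.1443277466918, 254.45712390911083]]
```

View pics/w3.png

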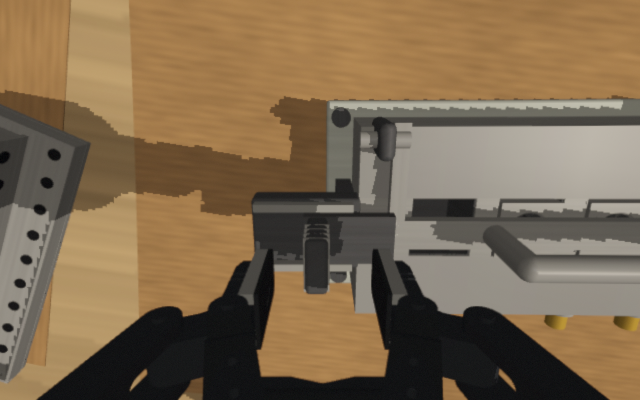

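Emit:
{"api": "move_arm", "payload": {"deltas": [[0.4,0,-1,10,0,0,0],[0.35,0,0,9,0,0,0],[0.35,0,0,0,0,0,0],[0.0,0,0,0,0,0,0],[0.0,0,0,0,0,0,0],[0.0,0,0,0,0,0,0],[0.0,0,0,0,0,0,0],[0.0,0,0,0,0,0,0]]}}

```text
clock: 4.45
eef_pos: [0.5603, 0.1047, 0.0868]
tool_rot: [0.996, 0.092, 0.0, -0.001]
ft_force: [-2.4, 3.8, 2.7]
grip_width: 0.0087
grasp_force: 60.6
```

Gripped; slide +y (tool −y) by 20 mm, to its end.

Emit:
{"api": "move_arm", "payload": {"deltas": [[0,0,-5,0,0,0,0],[0,0,-5,0,0,0,0],[0,0,-5,0,0,0,0],[0,0,-3.5,0,0,0,0],[0,0,0,0,0,0,0],[0,0,0,0,0,0,0],[0,0,0,0,0,0,0]]}}

```text
clock: 5.03
eef_pos: [0.5589, 0.1131, 0.0868]
tool_rot: [0.995, 0.098, -0.0, -0.004]
ft_force: [-1.2, -3.0, 5.2]
grip_width: 0.0085
grasp_force: 61.2
```

Emit:
{"api": "move_arm", "payload": {"deltas": [[0,0,0,0,0,0,0],[0,0,0,0,0,0,0],[0,0,0,0,0,0,0]]}}

```text
clock: 5.28
eef_pos: [0.5589, 0.1131, 0.0869]
tool_rot: [0.995, 0.098, 0.0, -0.004]
ft_force: [-0.9, -2.0, 5.9]
grip_width: 0.0084
grasp_force: 61.2
```

```bash
python3 - <<'E'
from h import *
np.set_printoptions(precision=4,suppress=True)
k,im=look("w4"); p=[.584,-.0315,.18]; o=bot.get_obs(); print(o["eef_pos"],o["ft_force"],o["ft_torque"],R.from_euler('z',-.18).apply(o["eef_pos"]-[.584,-.0315,0]))
cv2.imwrite("pics/w4.png",im)
E
```

```text
[0.5589 0.1132 0.0869] [-1.6867 -1.8965  5.0778] [-0.7251  0.2916 -0.3738] [0.0012 0.1468 0.0869]
```

View pics/w4.png

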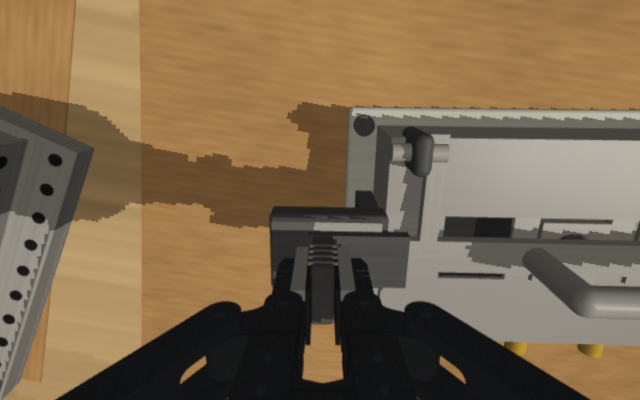

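Emit:
{"api": "move_arm", "payload": {"deltas": [[0,0,-4,0,0,0,0],[0,0,-4,0,0,0,0],[0,0,-2,0,0,0,0],[0,0,0,0,0,0,0],[0,0,0,0,0,0,0],[0,0,0,0,0,0,0]]}}

```text
clock: 5.83
eef_pos: [0.5579, 0.1185, 0.0869]
tool_rot: [0.995, 0.102, -0.0, -0.006]
ft_force: [-1.0, -2.7, 4.8]
grip_width: 0.0085
grasp_force: 61.4
```

Emit:
{"api": "move_arm", "payload": {"deltas": [[0,0,-4,0,0,0,0.5],[0,0,-3,0,0,0,0.5],[0,0,-3,0,0,0,0],[0,0,0,0,0,0,0],[0,0,0,0,0,0,0],[0,0,0,0,0,0,0]]}}

```text
clock: 6.33
eef_pos: [0.5578, 0.1192, 0.0869]
tool_rot: [0.995, 0.101, -0.001, -0.009]
ft_force: [-1.3, -2.0, 5.9]
grip_width: 0.0086
grasp_force: 61.4
```

Emit:
{"api": "move_arm", "payload": {"deltas": [[0.35,0,6,0,0,0,0],[0.35,0,6,0,0,0,0],[0.35,0,4,0,0,0,0],[0.35,0,0,-20,0,0,0],[0.35,0,0,-20,0,0,0],[0.35,0,0,0,0,0,0],[0.35,0,0,0,0,0,0]]}}

```text
clock: 6.92
eef_pos: [0.5617, 0.1028, 0.1271]
tool_rot: [0.995, 0.101, 0.0, -0.01]
ft_force: [0.2, 0.2, -0.1]
grip_width: 0.03
grasp_force: 0.0
```

```bash
python3 - <<'E'
from h import *
np.set_printoptions(precision=4,suppress=True)
k,im=look("w5"); p=[.584,-.0315,.18]; o=bot.get_obs(); print(o["eef_pos"],o["ft_force"],R.from_quat(o["tool_rot"]).as_matrix())
P=W(p,[[0,.137,.102],[0,.151,.102],[0,.155,.102],[-.055,.115,.056],[0,.098,.073],[0,.116,.073]]); q=proj(k,P); print(q)
for u in q: cv2.circle(im,tuple(int(round(v)) for v in u),2,(0,0,255),-1)
cv2.imwrite("pics/w5.png",im)
E
```

```text
[0.5608 0.1027 0.126 ] [-0.3647  0.2655  0.1479] [[ 0.9797  0.2004 -0.0039]
 [ 0.2005 -0.9795  0.0187]
 [-0.0001 -0.0191 -0.9998]]
[[319.9876 251.2794]
 [291.5382 250.4613]
 [283.4144 250.2312]
 [353.4414 296.7731]
 [390.045  230.3564]
 [358.2411 229.4291]]
```

View pics/w5.png

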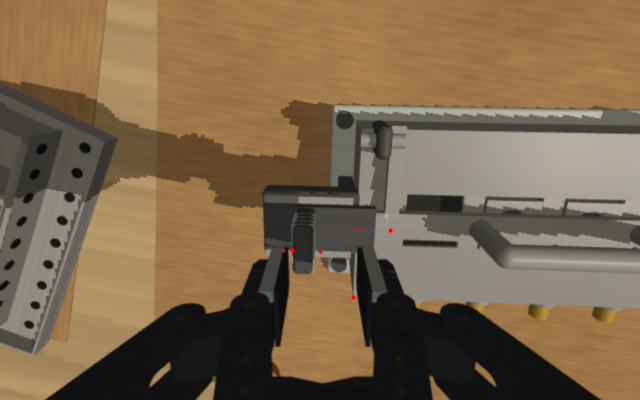

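Emit:
{"api": "move_arm", "payload": {"deltas": [[0.4,0,-4,0,-1.07,0,1.25],[0.4,0,-4,15,0,0,0],[0.4,0,0,13,0,0,0],[0.4,0,0,12,0,0,0],[0.4,0,0,0,0,0,0],[0,0,0,0,0,0,0],[0,0,0,0,0,0,0],[0,0,0,0,0,0,0],[0,0,0,0,0,0,0],[0,0,0,0,0,0,0]]}}

```text
clock: 7.8
eef_pos: [0.5593, 0.1069, 0.0861]
tool_rot: [0.996, 0.093, -0.001, -0.002]
ft_force: [-1.8, 2.2, -4.5]
grip_width: 0.009
grasp_force: 59.3
```

Emit:
{"api": "move_arm", "payload": {"deltas": [[0,0,-4,0,0,0,0],[0,0,-4,0,0,0,0],[0,0,-4,0,0,0,0],[0,0,-4,0,0,0,0],[0,0,-2,0,0,0,0],[0,0,0,0,0,0,0],[0,0,0,0,0,0,0]]}}

```text
clock: 8.38
eef_pos: [0.5576, 0.1159, 0.0861]
tool_rot: [0.995, 0.1, -0.001, -0.005]
ft_force: [-2.4, -2.9, -7.3]
grip_width: 0.0088
grasp_force: 59.3
```

Emit:
{"api": "move_arm", "payload": {"deltas": [[0,0,-4,0,0,0,0],[0,0,-4,0,0,0,0],[0,0,-4,0,0,0,0],[0,0,-4,0,0,0,0],[0,0,0,0,0,0,0]]}}

```text
clock: 8.8
eef_pos: [0.5564, 0.1226, 0.0862]
tool_rot: [0.994, 0.105, -0.001, -0.006]
ft_force: [0.1, -7.9, -9.3]
grip_width: 0.0093
grasp_force: 60.0
```

Emit:
{"api": "move_arm", "payload": {"deltas": [[0.2,0,0,0,0,0,0],[0.3,0,0,0,0,0,0],[0.3,0,0,0,0,0,0],[0.3,0,0,0,0,0,0]]}}

```text
clock: 9.13
eef_pos: [0.558, 0.1258, 0.0884]
tool_rot: [0.994, 0.107, 0.001, -0.009]
ft_force: [-0.2, -0.3, 0.4]
grip_width: 0.026
grasp_force: 0.0
```

Emit:
{"api": "move_arm", "payload": {"deltas": [[0.4,0,0,-35,0,0,0],[0.4,0,0,-35,-1.03,0,0],[0.4,0,0,-30,0,0,7],[0.4,0,0,0,0,0,7],[0.4,0,0,0,0,0,7],[0.4,0,0,0,0,0,7],[0.4,0,0,0,0,0,7],[0.4,0,0,0,0,0,7],[0.4,0,0,0,0,0,7],[0.4,0,0,0,0,0,7]]}}

```text
clock: 9.97
eef_pos: [0.5318, -0.1334, 0.188]
tool_rot: [0.979, -0.176, -0.026, -0.102]
ft_force: [1.0, 0.1, -0.0]
grip_width: 0.034
grasp_force: 0.0
```

Emit:
{"api": "move_arm", "payload": {"deltas": [[0.4,0,0,0,0,0,7],[0.4,0,0,0,0,0,7],[0.4,0,0,0,0,0,7],[0.4,0,0,0,0,0,7],[0.4,0,0,0,0,0,7],[0.4,30,0,0,0,0,1],[0.4,30,0,0,0,0,0],[0.4,30,0,0,0,0,0],[0.4,0,0,0,0,0,0],[0.4,0,0,0,0,0,0]]}}

```text
clock: 10.8
eef_pos: [0.513, -0.3265, 0.1655]
tool_rot: [0.921, -0.349, -0.062, -0.163]
ft_force: [-0.1, 0.1, -0.4]
grip_width: 0.034
grasp_force: 0.0
```

```bash
python3 - <<'E'
from h import *
np.set_printoptions(precision=4,suppress=True)
p=[.584,-.0315,.18]
k,im=look("w6"); o=bot.get_obs(); print(o["eef_pos"],o["joint_pos"],R.from_quat(o["tool_rot"]).as_matrix())
P=W(p,[[0,.137,.102],[0,.151,.102],[0,.155,.102],[-.055,.115,.056],[-.055,-.115,.056],[0,.098,.073],[0,.116,.073],[0,0,.1],[0,-.045,.1],[0,.045,.1]]); q=proj(k,P); print(q)
print(tool_delta(W(p,[0,0,.092])[0]))
for u in q: cv2.circle(im,tuple(int(round(v)) for v in u),2,(0,0,255),-1)
cv2.imwrite("pics/w6.png",im)
E
```

```text
[ 0.5125 -0.3259  0.1667] [-0.6952  0.674   0.4392  1.5659  0.2673  3.1405] [[ 0.7485 -0.6632  0.0005]
 [-0.623  -0.7028  0.3435]
 [-0.2275 -0.2574 -0.9391]]
[[ 42.7707 352.6863]
 [ 40.7477 357.2937]
 [ 40.1822 358.5807]
 [119.9701 337.7569]
 [190.5743 235.3445]
 [ 71.8461 317.5801]
 [ 68.6643 324.1805]
 [ 68.8655 295.5106]
 [ 79.2373 271.7165]
 [ 59.8001 316.2046]]
[-112.9457 -235.1002  171.283 ]
```

View pics/w6.png

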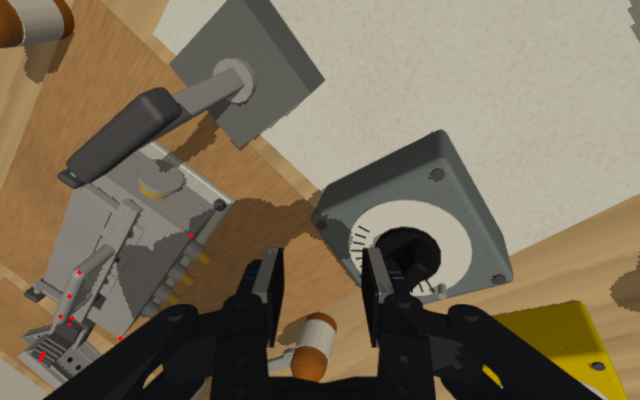

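```bash
cat >> h.py <<'E'
def Rt(yaw): return R.from_matrix(np.array([[np.cos(yaw),np.sin(yaw),0],[np.sin(yaw),-np.cos(yaw),0],[0,0,-1]]))
def plan(pos,yaw):
    "turn to reach yaw (tool frame, deg), then the shift along the axes that hold after the turn (mm)"
    o=bot.get_obs(); r=R.from_quat(o["tool_rot"]); q=(r.inv()*Rt(yaw)).as_rotvec(degrees=True)
    d=Rt(yaw).inv().apply(np.array(pos)-o["eef_pos"])*1000
    print("at",np.round(o["eef_pos"],4),"j6",round(o["joint_pos"][5],2),"turn",np.round(q,2),"n",np.ceil(np.linalg.norm(q)/7.1),"shift",np.round(d,1))
E
python3 - <<'E'
from h import *
p=[.584,-.0315,.18]
print(tool_delta([.5125,-.3259,.26]))
plan(W(p,[0,0,.2])[0],.18+np.pi/2); print(bot.get_obs()["joint_pos"])
E
```

```text
[-21.27795625 -24.02382478 -87.65984239]
at [ 0.5125 -0.3259  0.1667] j6 3.14 turn [ -22.85  -12.91 -140.03] n 21.0 shift [276.9 123.  -33.3]
[-0.6952473   0.67395171  0.43923739  1.56586192  0.26726672  3.14047774]
```

Emit:
{"api": "move_arm", "payload": {"deltas": [[0.4,-7,-8,-29,0,0,0],[0.4,-7,-8,-29,0,0,0],[0.4,-7,-8,-29,0,0,0],[0.4,0,0,0,-1.09,-0.615,-6.67],[0.4,0,0,0,-1.09,-0.615,-6.67],[0.4,0,0,0,-1.09,-0.615,-6.67],[0.4,0,0,0,-1.09,-0.615,-6.67],[0.4,0,0,0,-1.09,-0.615,-6.67],[0.4,0,0,0,-1.09,-0.615,-6.67],[0.4,0,0,0,-1.09,-0.615,-6.67]]}}

```text
clock: 11.68
eef_pos: [0.5121, -0.325, 0.2617]
tool_rot: [0.989, 0.058, -0.047, -0.126]
ft_force: [-0.3, 0.5, 0.3]
grip_width: 0.0344
grasp_force: 0.0
```

Emit:
{"api": "move_arm", "payload": {"deltas": [[0.4,0,0,0,-1.09,-0.615,-6.67],[0.4,0,0,0,-1.09,-0.615,-6.67],[0.4,0,0,0,-1.09,-0.615,-6.67],[0.4,0,0,0,-1.09,-0.615,-6.67],[0.4,0,0,0,-1.09,-0.615,-6.67],[0.4,0,0,0,-1.09,-0.615,-6.67],[0.4,0,0,0,-1.09,-0.615,-6.67],[0.4,0,0,0,-1.09,-0.615,-6.67],[0.4,0,0,0,-1.09,-0.615,-6.67],[0.4,0,0,0,-1.09,-0.615,-6.67]]}}

```text
clock: 12.52
eef_pos: [0.512, -0.3247, 0.2618]
tool_rot: [0.798, 0.602, -0.015, -0.038]
ft_force: [1.0, 0.4, 0.2]
grip_width: 0.0342
grasp_force: 0.0
```

Emit:
{"api": "move_arm", "payload": {"deltas": [[0.4,0,0,0,-1.09,-0.615,-6.67],[0.4,0,0,0,-1.09,-0.615,-6.67],[0.4,0,0,0,-1.09,-0.615,-6.67],[0.4,0,0,0,-1.09,-0.615,-6.67],[0.4,0,0,0,0,0,0],[0.4,0,0,0,0,0,0]]}}

```text
clock: 13.02
eef_pos: [0.5118, -0.3251, 0.2617]
tool_rot: [0.641, 0.767, -0.0, 0.001]
ft_force: [-0.2, 0.2, 0.1]
grip_width: 0.0343
grasp_force: 0.0
```

```bash
python3 - <<'E'
from h import *
p=[.584,-.0315,.18]
plan(W(p,[0,0,.2])[0],.18+np.pi/2); print(bot.get_obs()["joint_pos"])
E
```

```text
at [ 0.5118 -0.3251  0.2617] j6 0.83 turn [ 0.1   0.14 -0.12] n 1.0 shift [276.  123.6  61.7]
[-5.65709541e-01  4.49964311e-01  3.62300372e-01  1.48021917e+00
 -5.63580706e-04  8.27112300e-01]
```

Good tracking now. Move over the handle.

Emit:
{"api": "move_arm", "payload": {"deltas": [[0.4,34,16,0,0,0,0],[0.4,34,16,0,0,0,0],[0.4,34,16,0,0,0,0],[0.4,34,16,0,0,0,0],[0.4,34,16,0,0,0,0],[0.4,34,15,15,0,0,0],[0.4,34,15,15,0,0,0],[0.4,38,13.6,30,0,0,0],[0.4,0,0,0,0,0,0],[0.4,0,0,0,0,0,0]]}}

```text
clock: 13.85
eef_pos: [0.5822, -0.0369, 0.2031]
tool_rot: [0.64, 0.769, -0.002, -0.001]
ft_force: [-0.5, -0.7, -0.1]
grip_width: 0.0345
grasp_force: 0.0
```

```bash
python3 - <<'E'
from h import *
p=[.584,-.0315,.18]
plan(W(p,[0,0,.092])[0],.18+np.pi/2)
k,im=look("w7")
P=W(p,[[0,0,.1],[0,-.051,.1],[0,.051,.1],[0,.155,.102],[0,.116,.073],[0,.098,.073],[-.055,-.115,.056],[-.055,.115,.056]]); q=proj(k,P); print(q.round(1).tolist())
for u in q: cv2.circle(im,tuple(int(round(v)) for v in u),2,(0,0,255),-1)
cv2.imwrite("pics/w7.png",im)
k,im=look("s7","scene"); a=im[200:290,240:390]; a=cv2.resize(a,None,fx=4,fy=4,interpolation=cv2.INTER_CUBIC); b=cv2.imread("pics/w7.png"); cv2.imwrite("pics/m7.png",np.vstack([a[:200,:600],cv2.resize(b,(600,375))]))
E
```

```text
at [ 0.5822 -0.0369  0.2031] j6 1.33 turn [-0.22  0.02  0.14] n 1.0 shift [  5.    2.7 111.1]
[[327.0, 190.4], [326.5, 256.8], [327.5, 115.1], [329.1, -79.9], [327.9, 10.4], [327.7, 40.3], [264.8, 297.7], [249.7, 16.0]]
```

View pics/m7.png

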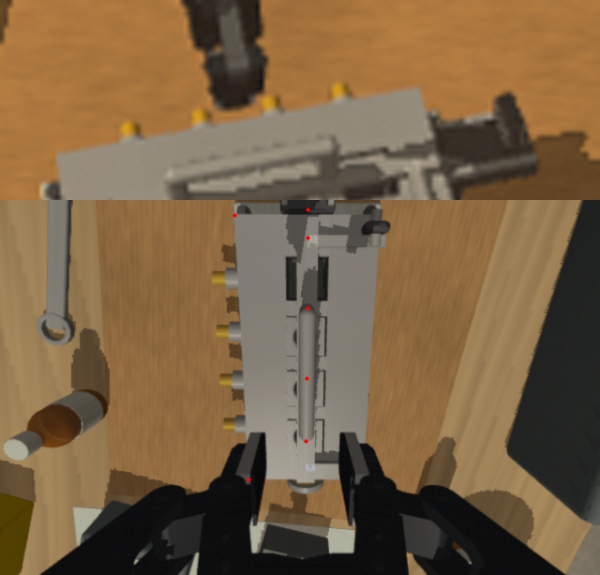

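Emit:
{"api": "move_arm", "payload": {"deltas": [[0.4,5,2.7,31,0,0,0],[0.4,0,0,30,0,0,0],[0.4,0,0,30,0,0,0],[0.4,0,0,20,0,0,0],[0.4,0,0,0,0,0,0],[0,0,0,0,0,0,0],[0,0,0,0,0,0,0],[0,0,0,0,0,0,0],[0,0,0,0,0,0,0],[0,0,0,0,0,0,0]]}}

```text
clock: 14.78
eef_pos: [0.5848, -0.0355, 0.0957]
tool_rot: [0.641, 0.767, -0.001, 0.001]
ft_force: [-4.5, -4.0, 1.8]
grip_width: 0.0096
grasp_force: 58.5
```

Emit:
{"api": "move_arm", "payload": {"deltas": [[0,0,3,-4,0,0,0],[0,0,3.7,-4.1,0,0,0],[0,0,7.9,-6.9,0,0,0],[0,0,9.1,-5.4,0,0,0],[0,0,9.8,-3.8,0,0,0]]}}

```text
clock: 15.2
eef_pos: [0.6123, -0.0305, 0.1206]
tool_rot: [0.642, 0.767, -0.006, -0.002]
ft_force: [-18.5, -5.1, 22.6]
grip_width: 0.0095
grasp_force: 59.3
```

Emit:
{"api": "move_arm", "payload": {"deltas": [[0,0,10.4,-1.9,0,0,0],[0,0,10.5,-0.2,0,0,0],[0,0,10.4,1.7,0,0,0],[0,0,10,3.5,0,0,0],[0,0,9.2,5.1,0,0,0],[0,0,0,0,0,0,0]]}}

```text
clock: 15.7
eef_pos: [0.6709, -0.0198, 0.1129]
tool_rot: [0.641, 0.768, 0.001, 0.004]
ft_force: [1.3, -1.8, 2.8]
grip_width: 0.0096
grasp_force: 60.7
```

Emit:
{"api": "move_arm", "payload": {"deltas": [[0,0,8.2,6.7,0,0,0],[0,0,4,4.5,0,0,0],[0,0,0,0,0,0,0],[0.25,0,0,0,0,0,0],[0.35,0,0,0,0,0,0],[0.35,0,0,0,0,0,0],[0.35,0,0,-20,0,0,0],[0.35,0,0,-40,0,0,0],[0.35,0,-20,-30,0,0,0],[0.35,0,0,0,0,0,0]]}}

```text
clock: 16.53
eef_pos: [0.6614, -0.0203, 0.1964]
tool_rot: [0.641, 0.768, 0.003, 0.004]
ft_force: [0.8, 0.5, 1.5]
grip_width: 0.0297
grasp_force: 0.0
```

```bash
python3 - <<'E'
from h import *
p=[.584,-.0315,.18]
k,im=look("w8"); m=1e-3
P=W(p,[[a,y+b,.0575] for y in(-.069,-.023,.023,.069) for a,b in((-.016,-.016),(.016,-.016),(.016,.016),(-.016,.016))]); q=proj(k,P)
c=cv2.resize(im[:300],None,fx=1.25,fy=1.25)
for u in q: cv2.circle(c,tuple(int(round(v*1.25)) for v in u),1,(0,0,255),-1)
cv2.imwrite("pics/w8m.png",c)
plan([.60,-.27,.30],1.454)
E
```

```text
at [ 0.6614 -0.0201  0.1935] j6 1.36 turn [ 0.47  0.06 17.01] n 3.0 shift [-255.4  -31.8 -106.5]
```

View pics/w8m.png

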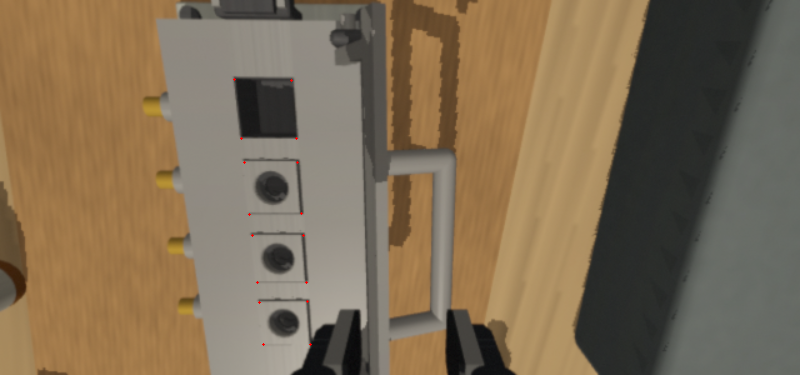

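Emit:
{"api": "move_arm", "payload": {"deltas": [[0.5,0,0,-40,0.16,0,5.67],[0.7,0,0,-35,0.16,0,5.67],[1,0,0,-31,0.16,0,5.67],[1,-36,-5,0,0,0,0],[1,-36,-5,0,0,0,0],[1,-36,-5,0,0,0,0],[1,-36,-5,0,0,0,0],[1,-36,-5,0,0,0,0],[1,-36,-4,0,0,0,0],[1,-38,-3,0,0,0,0]]}}

```text
clock: 17.42
eef_pos: [0.598, -0.2693, 0.2938]
tool_rot: [0.747, 0.665, -0.004, -0.004]
ft_force: [1.4, -0.8, 1.1]
grip_width: 0.0857
grasp_force: 0.0
```

Emit:
{"api": "move_arm", "payload": {"deltas": [[1,0,0,0,0,0,0],[1,0,0,0,0,0,0],[1,0,0,0,0,0,0]]}}

```text
clock: 17.67
eef_pos: [0.5987, -0.2683, 0.2938]
tool_rot: [0.747, 0.664, -0.004, -0.003]
ft_force: [0.5, 0.1, -0.1]
grip_width: 0.0853
grasp_force: 0.0
```

```bash
python3 - <<'E'
from h import *
np.set_printoptions(precision=4,suppress=True)
k,im=look("w9"); print(bot.get_obs()["eef_pos"],bot.get_obs()["joint_pos"])
r=bot.outline_of("puller","wrist"); print([(a["conf"],a["rect"]) for a in r]); 
r=bot.outline_of("stand","wrist"); print([(a["conf"],a["rect"]) for a in r]); 
c=im.copy()
for y in(-.032,.032):
  for z in (.1605,): 
    for x in(-.007,.007):
      P=W([.612,-.287,-.117],[x,y,z]); cv2.circle(c,tuple(int(v) for v in proj(k,P)[0]),2,(0,0,255),-1)
cv2.imwrite("pics/w9m.png",c)
E
```

```text
[ 0.599  -0.2675  0.2942] [-0.4183  0.5787  0.6539  1.6547 -0.0039  1.2683]
[(0.88, [327.3, 159.5, 27.9, 84.3])]
[(0.75, [306.0, 135.9, 67.7, 73.9])]
```

View pics/w9m.png

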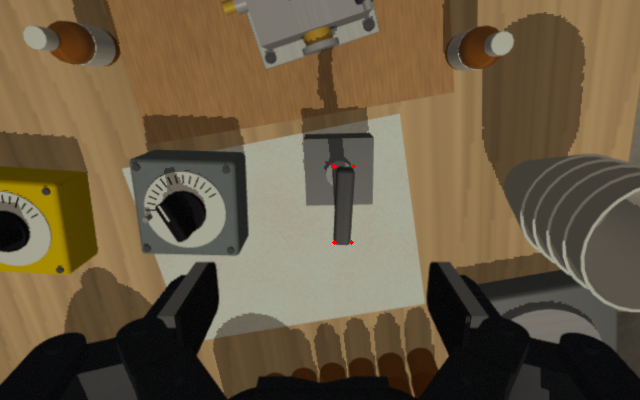

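```bash
python3 - <<'E'
from h import *
np.set_printoptions(precision=4,suppress=True)
k=cal("wrist"); q=[atz(k,u,.04) for u in((304,138),(373,138),(373,205),(306,205))]; print(np.mean(q,0),q,atz(k,(340,172),.044))
print("knob", atz(k,(182,212),.06),[atz(k,u,.058) for u in ((133,155),(245,153),(245,252),(137,250))])
plan([.612,-.287,.1355],1.454)
E
```

```text
[ 0.6135 -0.2893  0.04  ] [array([ 0.5797, -0.2469,  0.04  ]), array([ 0.6538, -0.2552,  0.04  ]), array([ 0.6485, -0.3318,  0.04  ]), array([ 0.5721, -0.3233,  0.04  ])] [ 0.6147 -0.2878  0.044 ]
knob [ 0.4381 -0.3094  0.06  ] [array([ 0.4014, -0.2422,  0.058 ]), array([ 0.5177, -0.2529,  0.058 ]), array([ 0.4973, -0.3659,  0.058 ]), array([ 0.3761, -0.3496,  0.058 ])]
at [ 0.5994 -0.267   0.2948] j6 1.27 turn [-0.49  0.1   0.13] n 1.0 shift [-18.4  14.9 159.3]
```

Emit:
{"api": "move_arm", "payload": {"deltas": [[0.6,-9,7,10,-0.49,0,0],[0.6,-10,8,10,0,0,0],[0.5,0,0,35,0,0,0],[0.5,0,0,35,0,0,0],[0.5,0,0,35,0,0,0],[0.5,0,0,25,0,0,0],[0.5,0,0,0,0,0,0],[0.5,0,0,0,0,0,0]]}}

```text
clock: 18.48
eef_pos: [0.6108, -0.2886, 0.1431]
tool_rot: [0.747, 0.665, -0.001, -0.001]
ft_force: [-0.9, -0.9, 0.5]
grip_width: 0.043
grasp_force: 0.0
```

```bash
python3 - <<'E'
from h import *
plan([.612,-.287,.1355],1.454)
E
```

```text
at [ 0.6108 -0.2886  0.1431] j6 1.25 turn [-0.2   0.05  0.07] n 1.0 shift [1.7 1.  7.6]
```

Emit:
{"api": "move_arm", "payload": {"deltas": [[0.5,2,1,8,0,0,0],[0.5,0,0,0,0,0,0],[0.5,0,0,0,0,0,0],[0,0,0,0,0,0,0],[0,0,0,0,0,0,0],[0,0,0,0,0,0,0],[0,0,0,0,0,0,0],[0,0,0,0,0,0,0],[0,0,0,0,0,0,0],[0,0,0,0,0,0,0]]}}

```text
clock: 19.32
eef_pos: [0.6131, -0.288, 0.1385]
tool_rot: [0.747, 0.665, -0.0, 0.002]
ft_force: [-0.9, -0.4, 5.2]
grip_width: 0.013
grasp_force: 59.4
```

```bash
python3 - <<'E'
from h import *
np.set_printoptions(precision=4,suppress=True)
plan([.612,-.287,.1355],1.454); o=bot.get_obs(); print(o["ft_force"],o["grip_width"])
k,im=look("s9","scene"); 
p=[.584,-.0315,.18]
c=cv2.resize(im[200:320,150:380],None,fx=3,fy=3,interpolation=cv2.INTER_CUBIC); cv2.imwrite("pics/s9c.png",c)
E
```

```text
at [ 0.6131 -0.288   0.1385] j6 1.25 turn [0.13 0.17 0.  ] n 1.0 shift [ 0.8 -1.2  3. ]
[-0.8891 -0.378   5.25  ] 0.013017510279349673
```

Emit:
{"api": "move_arm", "payload": {"deltas": [[0,0,0,-20,0,0,0],[0,0,0,-25,0,0,0],[0,0,0,-30,0,0,0],[0,0,0,-25,0,0,-5.67],[0,0,0,0,0,0,-5.67],[0,0,0,0,0,0,-5.67],[0,30,3,0,0,0,0],[0,35,3,0,0,0,0],[0,35,3,0,0,0,0],[0,35,3,0,0,0,0]]}}

```text
clock: 20.2
eef_pos: [0.5997, -0.1514, 0.2355]
tool_rot: [0.641, 0.767, -0.001, 0.0]
ft_force: [1.3, -0.4, -2.0]
grip_width: 0.0131
grasp_force: 58.7
```

Emit:
{"api": "move_arm", "payload": {"deltas": [[0,35,3,0,0,0,0],[0,18.6,2.2,0,0,0,0],[0,0,0,0,0,0,0],[0,0,0,0,0,0,0],[0,0,0,0,0,0,0]]}}

```text
clock: 20.62
eef_pos: [0.5959, -0.0992, 0.2362]
tool_rot: [0.641, 0.768, -0.001, 0.001]
ft_force: [0.0, 0.6, -1.8]
grip_width: 0.0132
grasp_force: 58.8
```

```bash
python3 - <<'E'
from h import *
np.set_printoptions(precision=4,suppress=True)
p=[.584,-.0315,.18]
plan(W(p,[0,-.069,.170])[0],.18+np.pi/2); print(bot.get_obs()["grip_width"])
k,im=look("w10"); o=bot.get_obs();print(proj(k,W(p,[0,-.069,.0575])),proj(k,W(p,[0,-.023,.0575])),proj(k,o["eef_pos"]-[0,0,.110]))
cv2.imwrite("pics/w10c.png",cv2.resize(im[50:350,160:480],None,fx=1.8,fy=1.8,interpolation=cv2.INTER_CUBIC))
E
```

```text
at [ 0.5959 -0.0992  0.2362] j6 1.23 turn [-0.05  0.15  0.01] n 1.0 shift [-0.3  0.4 66.2]
0.013214425106596428
[[323.0065 171.0016]] [[323.0957 118.6964]] [[322.4638 194.5924]]
```

View pics/w10c.png

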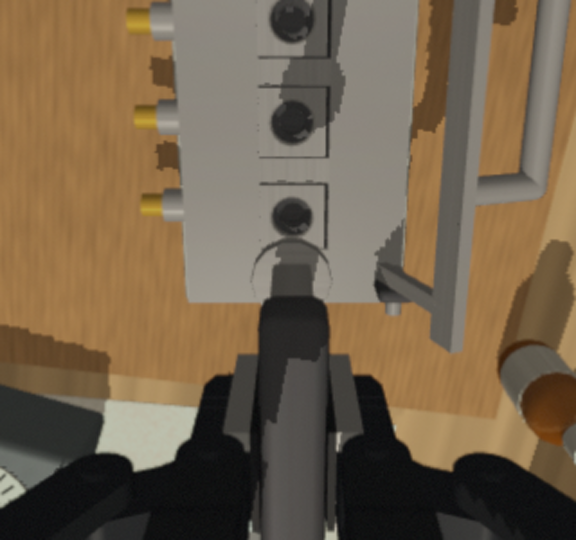

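Emit:
{"api": "move_arm", "payload": {"deltas": [[0,0,0.4,25,0,0,0],[0,0,0,20,0,0,0],[0,0,0,15,0,0,0],[0,0,0,8,0,0,0],[0,0,0,4,0,0,0],[0,0,0,4,0,0,0],[0,0,0,2,0,0,0],[0,0,0,0,0,0,0]]}}

```text
clock: 21.33
eef_pos: [0.5965, -0.0989, 0.1587]
tool_rot: [0.641, 0.768, -0.0, 0.001]
ft_force: [0.7, 1.7, -3.6]
grip_width: 0.0134
grasp_force: 58.8
```

Emit:
{"api": "move_arm", "payload": {"deltas": [[0,0,0,1.5,0,0,0],[0,0,0,1,0,0,0],[0,0,0,0,0,0,0]]}}

```text
clock: 21.58
eef_pos: [0.5968, -0.0988, 0.1572]
tool_rot: [0.641, 0.768, -0.0, 0.002]
ft_force: [-0.5, 1.2, 2.0]
grip_width: 0.0135
grasp_force: 59.5
```

Emit:
{"api": "move_arm", "payload": {"deltas": [[0,0,0,0.3,0,0,6],[0,0,0,0.2,0,0,7],[0,0,0,0.1,0,0,7],[0,0,0,0.1,0,0,7],[0,0,0,0.1,0,0,7],[0,0,0,0.1,0,0,7],[0,0,0,0.1,0,0,7],[0,0,0,0.1,0,0,7],[0,0,0,0.1,0,0,7],[0,0,0,0.1,0,0,7]]}}

```text
clock: 22.42
eef_pos: [0.5975, -0.0993, 0.156]
tool_rot: [0.964, 0.267, 0.001, 0.002]
ft_force: [0.1, 0.5, 1.9]
grip_width: 0.013
grasp_force: 59.2
```

Emit:
{"api": "move_arm", "payload": {"deltas": [[0,0,0,0.1,0,0,6],[0,0,0,0,0,0,5],[0,0,0,0,0,0,4],[0,0,0,0,0,0,0],[0,0,0,0,0,0,0]]}}

```text
clock: 22.83
eef_pos: [0.5974, -0.0994, 0.156]
tool_rot: [0.99, 0.143, 0.001, 0.002]
ft_force: [0.7, -0.0, 3.2]
grip_width: 0.0131
grasp_force: 59.7
```

```bash
python3 - <<'E'
from h import *
np.set_printoptions(precision=4,suppress=True)
o=bot.get_obs(); x=R.from_quat(o["tool_rot"]).as_matrix()[:,0]; print("yaw",np.arctan2(x[1],x[0]),o["ft_torque"],o["joint_pos"][5])
E
```

```text
yaw 0.2865334003885323 [ 0.001   0.0284 -0.0497] 2.691612314537215
```

Emit:
{"api": "move_arm", "payload": {"deltas": [[0,0,0,0,0,0,3],[0,0,0,0,0,0,0],[0,0,0,-2,0,0,0],[0,0,0,-5,0,0,0],[0,0,0,-8,0,0,0],[0,0,0,-15,0,0,0],[0,0,0,-20,0,0,0],[0,0,0,-20,0,0,0],[0,0,0,-10,0,0,0],[0,0,0,0,0,0,0]]}}

```text
clock: 23.67
eef_pos: [0.5973, -0.099, 0.2381]
tool_rot: [0.993, 0.116, 0.002, 0.002]
ft_force: [0.9, -0.3, -2.5]
grip_width: 0.013
grasp_force: 60.3
```

Emit:
{"api": "move_arm", "payload": {"deltas": [[0,0,0,-10,0,0,0],[0,0,0,0,0,0,0],[0,0,0,0,0,0,0]]}}

```text
clock: 23.92
eef_pos: [0.596, -0.0987, 0.2444]
tool_rot: [0.993, 0.116, -0.0, 0.001]
ft_force: [0.2, 0.0, -3.6]
grip_width: 0.0134
grasp_force: 60.2
```

```bash
python3 - <<'E'
from h import *
np.set_printoptions(precision=4,suppress=True)
o=bot.get_obs(); x=R.from_quat(o["tool_rot"]).as_matrix()[:,0]; print("yaw",np.arctan2(x[1],x[0]),o["ft_force"],o["joint_pos"][5],o["eef_pos"])
k,im=look("s11","scene"); d,jm=look("d11","side")
for c,i in((k,im),(d,jm)):
    for q in("rack","plug0"): print(q,[(round(a["conf"],2),a["rect"]) for a in bot.outline_of(q,"scene" if c is k else "side")])
A=cv2.resize(im[170:270,230:480],None,fx=3,fy=3,interpolation=cv2.INTER_CUBIC); B=cv2.resize(jm[130:230,230:480],None,fx=3,fy=3,interpolation=cv2.INTER_CUBIC)
cv2.imwrite("pics/m11.png",np.vstack([A,B[:299]]))
E
```

```text
yaw 0.23270086487952174 [ 0.2316  0.0254 -3.6344] 2.7459079036662377 [ 0.596  -0.0987  0.2444]
rack [(0.78, [408.3, 189.0, 45.4, 76.5])]
plug0 [(0.73, [306.4, 239.8, 14.4, 16.9]), (0.54, [287.6, 245.7, 13.3, 13.9]), (0.42, [256.1, 193.3, 18.7, 49.8]), (0.41, [262.3, 233.5, 19.4, 14.6])]
rack [(0.57, [199.8, 253.4, 77.4, 74.8]), (0.43, [269.8, 164.1, 79.6, 89.7])]
plug0 [(0.5, [322.4, 167.8, 11.5, 17.3]), (0.49, [315.3, 198.6, 5.6, 2.1])]
```

View pics/m11.png

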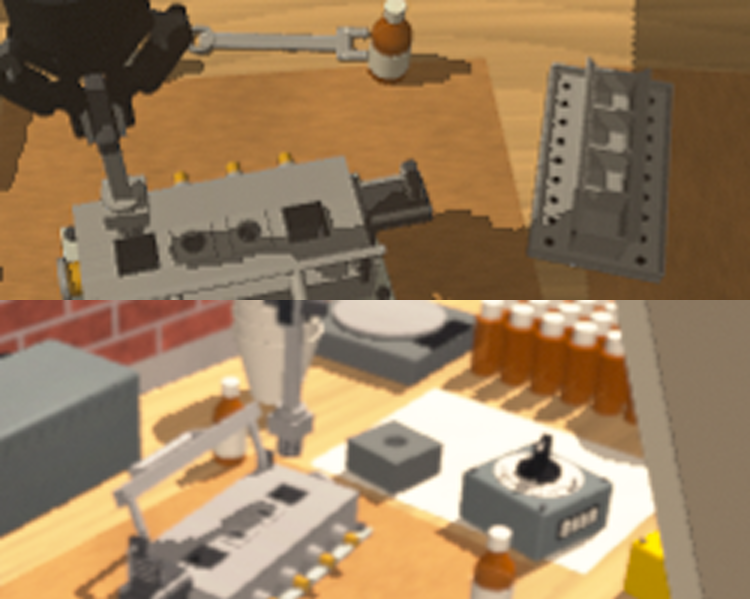

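```bash
python3 - <<'E'
from h import *
np.set_printoptions(precision=4,suppress=True)
s=cal("scene"); C=lambda u,v:(u/3+230,v/3+170)
print([atz(s,C(*q),z)[:2] for q,z in(((557,68),.015),((530,258),.015),((660,278),.015),((672,85),.015),((588,62),.046),((570,248),.04),((628,262),.04))])
plan([.50,.24,.29],1.35)
E
```

```text
[array([0.3967, 0.2845]), array([0.5917, 0.2273]), array([0.6133, 0.3307]), array([0.4199, 0.3864]), array([0.4136, 0.303 ]), array([0.5961, 0.2545]), array([0.6101, 0.2986])]
at [ 0.596  -0.0987  0.2441] j6 2.75 turn [  0.05   0.13 -64.02] n 10.0 shift [ 309.5 -167.8  -45.9]
```

Emit:
{"api": "move_arm", "payload": {"deltas": [[0,0,0,-12,0,0,-6.4],[0,0,0,-12,0,0,-6.4],[0,0,0,-12,0,0,-6.4],[0,0,0,-10,0,0,-6.4],[0,0,0,0,0,0,-6.4],[0,0,0,0,0,0,-6.4],[0,0,0,0,0,0,-6.4],[0,0,0,0,0,0,-6.4],[0,0,0,0,0,0,-6.4],[0,0,0,0,0,0,-6.0]]}}

```text
clock: 25.05
eef_pos: [0.5962, -0.0986, 0.2905]
tool_rot: [0.781, 0.624, -0.001, 0.001]
ft_force: [-0.5, 0.5, -3.2]
grip_width: 0.0129
grasp_force: 60.1
```

Emit:
{"api": "move_arm", "payload": {"deltas": [[0,20,-11,0,0,0,0],[0,32,-17,0,0,0,0],[0,32,-18,0,0,0,0],[0,32,-18,0,0,0,0],[0,32,-18,0,0,0,0],[0,32,-18,0,0,0,0],[0,32,-18,0,0,0,0],[0,32,-18,0,0,0,0],[0,32,-17,0,0,0,0],[0,23,-12,0,0,0,0]]}}

```text
clock: 25.88
eef_pos: [0.5019, 0.2328, 0.29]
tool_rot: [0.782, 0.623, -0.0, 0.0]
ft_force: [0.4, 0.6, -2.8]
grip_width: 0.013
grasp_force: 60.1
```

Emit:
{"api": "move_arm", "payload": {"deltas": [[0,0,0,0,0,0,0],[0,0,0,0,0,0,0],[0,0,0,0,0,0,0]]}}

```text
clock: 26.13
eef_pos: [0.5031, 0.2297, 0.2898]
tool_rot: [0.783, 0.622, -0.001, 0.001]
ft_force: [-0.4, -0.5, -3.9]
grip_width: 0.013
grasp_force: 60.1
```

```bash
python3 - <<'E'
from h import *
np.set_printoptions(precision=4,suppress=True)
pr=[.5054,.307,-.285]
plan(W(pr,[.0645,0,.2])[0],1.339); print(bot.get_obs()["joint_pos"])
k,im=look("w12")
P=W(pr,[[x+a,b,.038] for x in(-.0645,-.0215,.0215,.0645) for a,b in((-.02,-.018),(.02,-.018),(.02,.018),(-.02,.018))]+[[a,b,.0] for a in(-.1,.1) for b in(-.055,.055)]); q=proj(k,P); print(q.round(1).tolist())
c=cv2.resize(im[:300],None,fx=1.25,fy=1.25)
for u in q: cv2.circle(c,tuple(int(round(v*1.25)) for v in u),1,(0,0,255),-1)
cv2.imwrite("pics/w12m.png",c)
E
```

```text
at [0.5031 0.2297 0.2898] j6 2.23 turn [0.06 0.17 0.23] n 1.0 shift [72.3 48.9 89.8]
[ 0.4299  0.3358  0.2649  1.501  -0.003   2.2285]
[[224.3, 94.3], [263.2, 96.8], [263.4, 59.5], [223.2, 56.8], [266.1, 97.0], [304.8, 99.4], [306.3, 62.2], [266.4, 59.7], [307.7, 99.5], [346.1, 101.9], [348.9, 64.9], [309.3, 62.4], [349.0, 102.0], [387.3, 104.3], [391.4, 67.4], [351.9, 65.1], [220.2, 125.3], [216.7, 20.4], [391.2, 135.4], [403.4, 32.7]]
```

View pics/w12m.png

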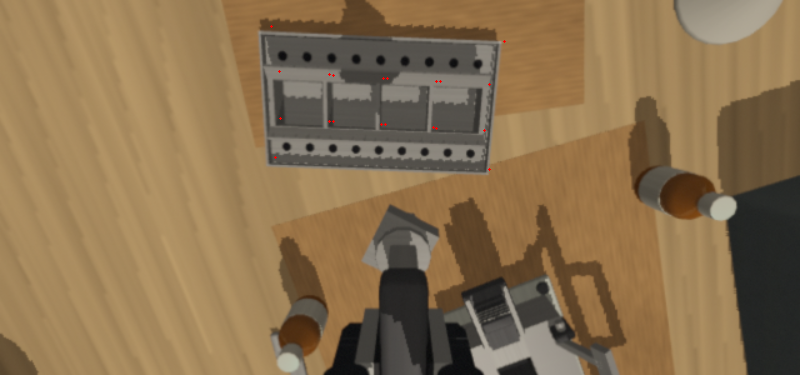

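Emit:
{"api": "move_arm", "payload": {"deltas": [[0,0,0,0,0,0,-0.5],[0,0,0,0,0,0,-1],[0,0,0,0,0,0,-1.5],[0,0,0,0,0,0,-2],[0,0,0,0,0,0,-2],[0,0,0,0,0,0,-2],[0,0,0,0,0,0,-2],[0,0,0,0,0,0,-2],[0,0,0,0,0,0,-2],[0,0,0,0,0,0,-2]]}}

```text
clock: 27.02
eef_pos: [0.5035, 0.229, 0.2901]
tool_rot: [0.682, 0.731, -0.001, 0.001]
ft_force: [-0.0, -0.3, -3.3]
grip_width: 0.0131
grasp_force: 60.1
```

Emit:
{"api": "move_arm", "payload": {"deltas": [[0,0,0,0,0,0,-2],[0,0,0,0,0,0,-2],[0,0,0,0,0,0,-2],[0,0,0,0,0,0,-1.5],[0,0,0,0,0,0,-1],[0,0,0,0,0,0,-1],[0,0,0,0,0,0,-0.5],[0,0,0,0,0,0,0]]}}

```text
clock: 27.68
eef_pos: [0.5033, 0.2297, 0.29]
tool_rot: [0.616, 0.788, -0.001, 0.001]
ft_force: [-0.1, -0.0, -4.2]
grip_width: 0.013
grasp_force: 60.1
```

```bash
python3 - <<'E'
from h import *
np.set_printoptions(precision=4,suppress=True)
a=cv2.imread("pics/w12.png"); k,im=look("w13"); o=bot.get_obs(); x=R.from_quat(o["tool_rot"]).as_matrix()[:,0]; print("yaw",np.arctan2(x[1],x[0]),o["eef_pos"],o["joint_pos"][5],o["ft_force"])
c=cv2.resize(im[:300,140:460],None,fx=1.9,fy=1.9,interpolation=cv2.INTER_CUBIC); cv2.imwrite("pics/w13m.png",c)
E
```

```text
yaw 1.8134606820562866 [0.5033 0.2297 0.29  ] 1.757614070470715 [ 0.1399 -0.7023 -3.6613]
```

View pics/w13m.png

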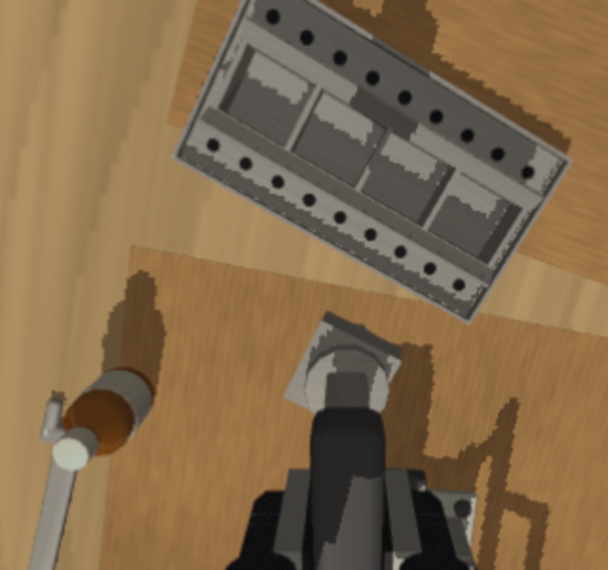

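```bash
python3 - <<'E'
from h import *
np.set_printoptions(precision=4,suppress=True)
k=cal("wrist"); C=lambda u,v:np.array([u/1.9+140,v/1.9])
pts=[((-.0845,.018),(247,52)),((-.0845,-.018),(220,108)),((-.043,.018),(320,90)),((-.043,-.018),(291,150)),((0,.018),(387,128)),((0,-.018),(359,189)),((.043,.018),(452,167)),((.043,-.018),(427,227)),((.0845,.018),(518,207)),((.0845,-.018),(492,260))]
for z in(.038,):
    p,r=fit([(k,[a[0],a[1],z],C(*u)) for a,u in pts],[.505,.307,-.285]); print(z,p); print(r)
for z in(.0,.01,.02):
    p2,r=fit([(k,[a,b,z],C(*u)) for a,b,u in((-.1,-.055,(175,157)),(.1,-.055,(468,320)),(.1,.055,(570,157)))],[.505,.307,-.285]); print(z,p2,np.abs(r).max())
# head-top plane edges of the held plug -> yaw
z=bot.get_obs()["eef_pos"][2]-.110+.0115
e=[atz(k,C(*u),z) for u in((327,313),(402,352),(285,397))]; d=e[1]-e[0]; d2=e[0]-e[2]; print("plug edges",np.arctan2(d[1],d[0]),np.linalg.norm(d),np.arctan2(d2[1],d2[0])-np.pi/2,np.linalg.norm(d2), "corner mid",(e[1]+e[2])/2)
E
```

```text
0.038 [ 0.5003  0.3045 -0.2461]
[[ 0.0478 -3.8027]
 [-1.1337  1.8386]
 [-0.4763 -1.8556]
 [-1.3948  0.4166]
 [ 2.0759 -0.0699]
 [-0.1271  0.4698]
 [ 4.3704  0.3253]
 [-0.1198  0.2767]
 [ 3.7596 -1.2664]
 [-0.8488  1.3693]]
0.0 [ 0.5013  0.3051 -0.2613] 3.080777925224396
0.01 [ 0.4998  0.3052 -0.2603] 0.3248277077424291
0.02 [ 0.4979  0.305  -0.2585] 4.364908191983432
plug edges -0.24705470761228118 0.030090724826104923 -0.218322117925704 0.034832791917449056 corner mid [0.5016 0.2306 0.1915]
```

```bash
python3 - <<'E'
from h import *
plan(W([.5,.305,-.26],[.0215,0,.2])[0],1.8134-.02)
E
```

```text
at [0.5033 0.2297 0.29  ] j6 1.76 turn [-0.    0.14  1.15] n 1.0 shift [64.2 32.4 90. ]
```

Emit:
{"api": "move_arm", "payload": {"deltas": [[0,8,4,0,0,0,0.5],[0,14,7,0,0,0,0.6],[0,16,8,0,0,0,0],[0,14,8,10,0,0,0],[0,8,4,20,0,0,0],[0,4,1.5,20,0,0,0],[0,0,0,20,0,0,0],[0,0,0,15,0,0,0],[0,0,0,0,0,0,0],[0,0,0,0,0,0,0]]}}

```text
clock: 28.57
eef_pos: [0.5198, 0.2997, 0.2039]
tool_rot: [0.624, 0.782, -0.002, 0.0]
ft_force: [0.7, -0.6, -3.5]
grip_width: 0.0129
grasp_force: 60.0
```

```bash
python3 - <<'E'
from h import *
np.set_printoptions(precision=4,suppress=True)
pr=[.5,.305,-.26]
plan(W(pr,[.0215,0,.1455])[0],1.8134-.02)
k,im=look("w14"); 
print(proj(k,W(pr,[[.1,-.055,.01],[.1,.055,.01],[-.1,-.055,.01]])).round(1).tolist(),[(round(a["conf"],2),a["rect"]) for a in bot.outline_of("rack","wrist")])
for c in("side","scene"):
    K,_=look(c+"14",c)
    m=proj(K,W(pr,[[a,b,.01] for a in(-.1,.1) for b in(-.055,.055)])); print(c,m.min(0),m.max(0)-m.min(0),[(round(a["conf"],2),a["rect"]) for a in bot.outline_of("rack",c)])
E
```

```text
at [0.5198 0.2997 0.2039] j6 1.87 turn [-0.15  0.17  0.09] n 1.0 shift [-0.5  0.9 58.4]
[[367.2, 249.7], [426.9, 154.4], [180.2, 158.6]] [(0.78, [175.2, 43.8, 254.7, 209.4])]
side [198.546  257.1502] [78.7556 69.7343] [(0.55, [200.1, 256.3, 75.7, 71.8])]
scene [405.2334 191.6815] [47.113  70.9155] [(0.75, [407.4, 189.4, 48.3, 77.2])]
```

Emit:
{"api": "move_arm", "payload": {"deltas": [[0,-0.5,0.9,15,0,0,0],[0,0,0,12,0,0,0],[0,0,0,8,0,0,0],[0,0,0,6,0,0,0],[0,0,0,6,0,0,0],[0,0,0,4,0,0,0],[0,0,0,0,0,0,0]]}}

```text
clock: 29.45
eef_pos: [0.5211, 0.2988, 0.1531]
tool_rot: [0.624, 0.782, -0.001, 0.001]
ft_force: [-0.4, 0.6, -3.7]
grip_width: 0.0126
grasp_force: 60.0
```

Emit:
{"api": "move_arm", "payload": {"deltas": [[0,0,0,3,0,0,0],[0,0,0,2,0,0,0],[0,0,0,1.5,0,0,0],[0,0,0,0,0,0,0],[0,0,0,0,0,0,0]]}}

```text
clock: 29.87
eef_pos: [0.5215, 0.299, 0.1475]
tool_rot: [0.624, 0.782, -0.001, 0.001]
ft_force: [-0.7, -0.4, -3.5]
grip_width: 0.0131
grasp_force: 60.1
```

Emit:
{"api": "move_arm", "payload": {"deltas": [[0,0,0,1.5,0,0,0],[0,0,0,1,0,0,0],[0,0,0,0,0,0,0],[0,0,0,0,0,0,0]]}}

```text
clock: 30.2
eef_pos: [0.5218, 0.2992, 0.1455]
tool_rot: [0.624, 0.782, -0.0, 0.001]
ft_force: [-0.3, 0.2, 0.8]
grip_width: 0.013
grasp_force: 60.6
```

Emit:
{"api": "move_arm", "payload": {"deltas": [[0,0,0,0,0,0,-6],[0,0,0,-0.1,0,0,-7],[0,0,0,-0.1,0,0,-7],[0,0,0,-0.1,0,0,-7],[0,0,0,-0.1,0,0,-7],[0,0,0,-0.1,0,0,-7],[0,0,0,-0.1,0,0,-7],[0,0,0,-0.1,0,0,-7],[0,0,0,-0.1,0,0,-7],[0,0,0,0,0,0,-4]]}}

```text
clock: 31.03
eef_pos: [0.5219, 0.299, 0.1463]
tool_rot: [0.095, 0.995, -0.001, 0.001]
ft_force: [-1.0, -0.1, 1.1]
grip_width: 0.0133
grasp_force: 60.6
```

```bash
python3 - <<'E'
from h import *
np.set_printoptions(precision=4,suppress=True)
o=bot.get_obs(); x=R.from_quat(o["tool_rot"]).as_matrix()[:,0]; print("yaw",np.arctan2(x[1],x[0]),o["ft_torque"],o["ft_force"],o["eef_pos"])
E
```

```text
yaw 2.9515301274918655 [-0.1927 -0.0732 -0.0468] [-0.9523 -0.0984  1.0815] [0.5219 0.299  0.1463]
```

Emit:
{"api": "move_arm", "payload": {"deltas": [[0,0,0,-1,0,0,0],[0,0,0,-3,0,0,0],[0,0,0,-4,0,0,0],[0,0,0,-4,0,0,0],[0,0,0,0,0,0,0],[0,0,0,0,0,0,0],[0,0,0,0,0,0,0]]}}

```text
clock: 31.62
eef_pos: [0.5214, 0.2991, 0.1576]
tool_rot: [0.097, 0.995, -0.001, 0.0]
ft_force: [-0.2, -0.3, -2.3]
grip_width: 0.013
grasp_force: 60.3
```

Emit:
{"api": "move_arm", "payload": {"deltas": [[0,0,0,0,0,0,0],[0,0,0,0,0,0,0]]}}

```text
clock: 31.78
eef_pos: [0.5213, 0.2989, 0.1574]
tool_rot: [0.097, 0.995, -0.001, 0.0]
ft_force: [0.5, 0.5, -2.6]
grip_width: 0.0131
grasp_force: 60.3
```

Emit:
{"api": "move_arm", "payload": {"deltas": [[0,0,0,-20,0,0,0],[0,0,0,-30,0,0,0],[0,0,0,-30,0,0,7],[0,0,0,-30,0,0,7],[0,0,0,-10,0,0,7],[0,0,0,0,0,0,7],[0,0,0,0,0,0,7],[0,0,0,0,0,0,7],[0,0,0,0,0,0,7],[0,0,0,0,0,0,7]]}}

```text
clock: 32.62
eef_pos: [0.5212, 0.2993, 0.2775]
tool_rot: [0.556, 0.831, -0.001, 0.001]
ft_force: [0.3, -0.7, -2.9]
grip_width: 0.0135
grasp_force: 60.2
```

```bash
python3 - <<'E'
from h import *
np.set_printoptions(precision=4,suppress=True)
p=[.584,-.0315,.18];pr=[.5,.305,-.26]
o=bot.get_obs();print(o["ft_force"])
plan(W(p,[0,-.023,.28])[0],.18+np.pi/2)
K,_=look("scene15","scene"); print(proj(K,W(pr,[.0215,0,.047])),[(round(a["conf"],2),a["rect"]) for a in bot.outline_of("plug0","scene")])
K,_=look("side15","side"); print(proj(K,W(pr,[.0215,0,.047])),[(round(a["conf"],2),a["rect"]) for a in bot.outline_of("plug0","side")])
E
```

```text
[ 0.2675 -0.7262 -2.8896]
at [0.5212 0.2993 0.2775] j6 1.7 turn [-0.04  0.14 12.16] n 2.0 shift [-359.7    2.5   -2.5]
[[432.8464 224.2611]] [(0.62, [290.0, 245.9, 10.3, 10.4]), (0.58, [424.3, 221.4, 16.4, 10.0]), (0.55, [306.8, 239.1, 17.6, 17.9]), (0.46, [258.1, 165.0, 16.8, 35.2])]
[[231.2069 270.6325]] [(0.74, [225.0, 267.1, 17.5, 15.4]), (0.6, [312.9, 197.4, 11.4, 5.5]), (0.58, [302.5, 207.5, 11.9, 5.1])]
```

Emit:
{"api": "move_arm", "payload": {"deltas": [[0,0,0,0,0,0,6],[0,0,0,0,0,0,6.2],[0,-36,0,0,0,0,0],[0,-40,0,0,0,0,0],[0,-40,0,0,0,0,0],[0,-40,0,0,0,0,0],[0,-40,0,0,0,0,0],[0,-40,0,0,0,0,0],[0,-40,0,0,0,0,0],[0,-40,0,0,0,0,0]]}}

```text
clock: 33.65
eef_pos: [0.5796, -0.0132, 0.2786]
tool_rot: [0.638, 0.77, -0.001, 0.001]
ft_force: [1.5, 0.1, -1.1]
grip_width: 0.0132
grasp_force: 60.2
```

Emit:
{"api": "move_arm", "payload": {"deltas": [[0,-30,1,30,0,0,0],[0,-14,1.5,30,0,0,0],[0,0,0,30,0,0,0],[0,0,0,10,0,0,0],[0,0,0,0,0,0,0],[0,0,0,0,0,0,0]]}}

```text
clock: 34.15
eef_pos: [0.5901, -0.0532, 0.1795]
tool_rot: [0.638, 0.77, -0.001, 0.001]
ft_force: [0.3, 0.5, -1.3]
grip_width: 0.013
grasp_force: 60.1
```

```bash
python3 - <<'E'
from h import *
p=[.584,-.0315,.18]
plan(W(p,[0,-.023,.157])[0],.18+np.pi/2)
E
```

```text
at [ 0.5901 -0.0532  0.1795] j6 1.29 turn [-0.03  0.12  0.41] n 1.0 shift [-0.5 -2.1 22.5]
```

Emit:
{"api": "move_arm", "payload": {"deltas": [[0,0,-1.7,5,0,0,0.4],[0,0,0,4,0,0,0],[0,0,0,4,0,0,0],[0,0,0,4,0,0,0],[0,0,0,3,0,0,0],[0,0,0,2,0,0,0],[0,0,0,0,0,0,0]]}}

```text
clock: 34.73
eef_pos: [0.5885, -0.0538, 0.1571]
tool_rot: [0.641, 0.767, -0.001, 0.001]
ft_force: [-0.1, 0.6, -0.6]
grip_width: 0.013
grasp_force: 60.7
```

Emit:
{"api": "move_arm", "payload": {"deltas": [[0,0,0,0.7,0,0,6],[0,0,0,0.3,0,0,7],[0,0,0,0.1,0,0,7],[0,0,0,0.1,0,0,7],[0,0,0,0.1,0,0,7],[0,0,0,0.1,0,0,7],[0,0,0,0.1,0,0,7],[0,0,0,0.1,0,0,7],[0,0,0,0.1,0,0,7],[0,0,0,0.1,0,0,7]]}}

```text
clock: 35.57
eef_pos: [0.5891, -0.0538, 0.1561]
tool_rot: [0.964, 0.266, 0.001, 0.001]
ft_force: [-0.7, 1.5, 3.1]
grip_width: 0.0133
grasp_force: 60.9
```

Emit:
{"api": "move_arm", "payload": {"deltas": [[0,0,0,0.1,0,0,6],[0,0,0,0,0,0,5],[0,0,0,0,0,0,5],[0,0,0,0,0,0,4],[0,0,0,0,0,0,0]]}}

```text
clock: 35.98
eef_pos: [0.589, -0.0541, 0.156]
tool_rot: [0.995, 0.097, 0.001, 0.001]
ft_force: [-0.7, 0.3, 2.5]
grip_width: 0.0131
grasp_force: 61.1
```

```bash
python3 - <<'E'
from h import *
np.set_printoptions(precision=4,suppress=True)
o=bot.get_obs(); x=R.from_quat(o["tool_rot"]).as_matrix()[:,0]; print("yaw",np.arctan2(x[1],x[0]),o["ft_torque"],o["ft_force"],o["eef_pos"],o["joint_pos"][5])
E
```

```text
yaw 0.19493906432738048 [ 0.2234  0.3632 -0.1139] [-0.6607  0.3336  2.4674] [ 0.589  -0.0541  0.156 ] 2.8561865185290145
```

Emit:
{"api": "move_arm", "payload": {"deltas": [[0,0,0,-3,0,0,0],[0,0,0,-6,0,0,0],[0,0,0,-12,0,0,0],[0,0,0,-20,0,0,0],[0,0,0,-25,0,0,0],[0,0,0,-25,0,0,0],[0,0,0,-20,0,0,0],[0,0,0,-15,0,0,0],[0,0,0,-8,0,0,0],[0,0,0,0,0,0,0]]}}

```text
clock: 36.82
eef_pos: [0.5892, -0.054, 0.2914]
tool_rot: [0.995, 0.098, 0.002, 0.002]
ft_force: [1.0, 0.8, -2.2]
grip_width: 0.013
grasp_force: 60.2
```

Emit:
{"api": "move_arm", "payload": {"deltas": [[0,0,0,0,0,0,-0.5],[0,0,0,0,0,0,-1],[0,0,0,0,0,0,-1.5],[0,0,0,0,0,0,-2],[0,0,0,0,0,0,-2.5],[0,0,0,0,0,0,-3],[0,0,0,0,0,0,-3],[0,0,0,0,0,0,-3],[0,0,0,0,0,0,-3],[0,0,0,0,0,0,-3]]}}

```text
clock: 37.65
eef_pos: [0.5876, -0.0537, 0.2872]
tool_rot: [0.956, 0.292, -0.002, 0.001]
ft_force: [0.8, 0.0, -2.6]
grip_width: 0.0131
grasp_force: 60.2
```

Emit:
{"api": "move_arm", "payload": {"deltas": [[0,0,0,0,0,0,-3],[0,0,0,0,0,0,-3],[0,0,0,0,0,0,-3],[0,0,0,0,0,0,-3],[0,0,0,0,0,0,-3],[0,0,0,0,0,0,-3],[0,0,0,0,0,0,-3],[0,0,0,0,0,0,-3],[0,0,0,0,0,0,-3],[0,0,0,0,0,0,-3]]}}

```text
clock: 38.48
eef_pos: [0.5876, -0.0538, 0.2872]
tool_rot: [0.848, 0.529, -0.002, 0.0]
ft_force: [-0.2, -0.2, -2.9]
grip_width: 0.0133
grasp_force: 60.2
```

Emit:
{"api": "move_arm", "payload": {"deltas": [[0,0,0,0,0,0,-3],[0,0,0,0,0,0,-3],[0,0,0,0,0,0,-3],[0,0,0,0,0,0,-2.3],[0,0,0,0,0,0,-1.5],[0,0,0,0,0,0,-0.5],[0,0,0,0,0,0,0]]}}

```text
clock: 39.07
eef_pos: [0.5878, -0.0538, 0.2877]
tool_rot: [0.782, 0.623, -0.002, 0.0]
ft_force: [0.6, -0.3, -3.8]
grip_width: 0.013
grasp_force: 60.2
```

```bash
python3 - <<'E'
from h import *
p=[.584,-.0315,.18]
print(bot.get_obs()["ft_force"])
plan([.5033,.2297,.29],1.326)
E
```

```text
[ 0.61691289 -0.27197844 -3.82446433]
at [ 0.5878 -0.0538  0.2877] j6 1.71 turn [-0.1   0.15  1.07] n 1.0 shift [ 254.5 -150.7   -2.3]
```

Emit:
{"api": "move_arm", "payload": {"deltas": [[0,14,-8,0,0,0,0.3],[0,28,-16,0,0,0,0.3],[0,32,-19,0,0,0,0.4],[0,32,-19,0,0,0,0],[0,32,-19,0,0,0,0],[0,32,-19,0,0,0,0],[0,32,-19,0,0,0,0],[0,28,-17,0,0,0,0],[0,16,-10,0,0,0,0],[0,8.5,-4.7,0,0,0,0]]}}

```text
clock: 39.9
eef_pos: [0.5013, 0.2319, 0.2879]
tool_rot: [0.787, 0.617, -0.001, 0.001]
ft_force: [0.6, 0.6, -3.6]
grip_width: 0.0129
grasp_force: 60.1
```

Emit:
{"api": "move_arm", "payload": {"deltas": [[0,0,0,0,0,0,0],[0,0,0,0,0,0,0],[0,0,0,0,0,0,0]]}}

```text
clock: 40.15
eef_pos: [0.5031, 0.228, 0.2882]
tool_rot: [0.788, 0.615, -0.001, 0.001]
ft_force: [0.2, -1.1, -4.0]
grip_width: 0.013
grasp_force: 60.1
```

```bash
cat > pk.py <<'E'
from h import *
np.set_printoptions(precision=4,suppress=True)
o=bot.get_obs(); print(o["ft_force"],o["eef_pos"])
import sys
k,im=look(sys.argv[1]); pr=[.5,.305,-.26]
def an(a):
    m=a["pixels"].astype(np.uint8); c=max(cv2.findContours(m,0,2)[0],key=cv2.contourArea); z=o["eef_pos"][2]-.0985
    w=np.array([[1e3*v for v in atz(k,u[0],z)[:2]] for u in c],np.float32); return cv2.minAreaRect(w), np.radians(cv2.minAreaRect(w)[2])
for a in bot.outline_of("plug0","wrist"): print(round(a["conf"],2),a["rect"],an(a))
for a in bot.outline_of("rack","wrist"): print("rack",round(a["conf"],2),a["rect"])
q=proj(k,W(pr,[[x,y,.01] for x in(-.1,.1) for y in(-.055,.055)])); print(q.min(0),q.max(0)-q.min(0), proj(k,o["eef_pos"]-[0,0,.0985]))
g=cv2.cvtColor(im,cv2.COLOR_BGR2GRAY); s=cv2.createLineSegmentDetector().detect(g[100:260,260:400])[0]
if s is not None:
    for l in s[:,0]:
        a=atz(k,l[:2]+[260,100],o["eef_pos"][2]-.0985);b=atz(k,l[2:]+[260,100],o["eef_pos"][2]-.0985)
        n=np.linalg.norm(b-a)
        if n>.012: print((l+[260,100,260,100]).round(0),round(n,4),"ang mod90",round(np.arctan2(*(b-a)[1::-1])%(np.pi/2),3))
E
python3 pk.py w16
```

```text
[ 0.1984 -1.1071 -4.023 ] [0.5031 0.228  0.2882]
0.67 [299.1, 170.6, 46.6, 51.5] (((502.29388427734375, 229.46336364746094), (36.94282531738281, 31.693161010742188), 72.27825164794922), np.float64(1.2614934688417312))
0.63 [307.8, 66.9, 35.7, 37.0] (((522.6386108398438, 299.27655029296875), (19.672325134277344, 20.467939376831055), 78.95777893066406), np.float64(1.3780732124018955))
rack 0.66 [204.9, 20.4, 193.7, 115.9]
[205.2924  25.0026] [192.2668 109.7411] [[321.8511 198.9174]]
[386. 259. 377. 235.] 0.0196 ang mod90 0.134
[301. 258. 305. 216.] 0.033 ang mod90 1.233
[373. 240. 381. 258.] 0.0158 ang mod90 0.179
[342. 223. 343. 258.] 0.0273 ang mod90 1.37
[391. 100. 389. 133.] 0.0203 ang mod90 1.296
[310. 212. 306. 194.] 0.0131 ang mod90 1.555
[322. 180. 297. 178.] 0.0168 ang mod90 1.268
[387. 135. 261. 133.] 0.0815 ang mod90 1.309
[273. 124. 293. 124.] 0.0128 ang mod90 1.312
[320. 171. 342. 174.] 0.0147 ang mod90 1.145
[301. 172. 320. 171.] 0.0126 ang mod90 1.372
[372. 221. 353. 177.] 0.0348 ang mod90 0.159
[384. 165. 392. 182.] 0.0132 ang mod90 0.2
[386. 113. 261. 111.] 0.0791 ang mod90 1.308
[379. 103. 346. 103.] 0.0212 ang mod90 1.33
[309. 104. 341. 101.] 0.0197 ang mod90 1.408
[370. 232. 398. 220.] 0.0214 ang mod90 0.178
[296. 102. 262. 101.] 0.0211 ang mod90 1.313
[260. 168. 360. 138.] 0.0687 ang mod90 0.05
[313. 214. 331. 214.] 0.0121 ang mod90 1.325
[372. 244. 356. 251.] 0.0125 ang mod90 0.164
[296. 197. 295. 221.] 0.0175 ang mod90 1.258
```

Emit:
{"api": "move_arm", "payload": {"deltas": [[0,6,-3,0,0,0,-1],[0,14,-7,0,0,0,-1.3],[0,18,-10,0,0,0,0],[0,18,-10,10,0,0,0],[0,13,-7,18,0,0,0],[0,6.9,-3.2,20,0,0,0],[0,0,0,20,0,0,0],[0,0,0,15,0,0,0],[0,0,0,5,0,0,0],[0,0,0,0,0,0,0]]}}

```text
clock: 41.13
eef_pos: [0.4785, 0.311, 0.1986]
tool_rot: [0.775, 0.632, -0.002, 0.001]
ft_force: [-0.5, -0.4, -3.8]
grip_width: 0.013
grasp_force: 60.0
```

```bash
python3 - <<'E'
from h import *
pr=[.5,.305,-.26]
plan(W(pr,[-.0215,0,.1455])[0],1.365);print(bot.get_obs()["ft_force"])
E
```

```text
at [0.4785 0.311  0.1986] j6 2.35 turn [-0.1   0.27  0.12] n 1.0 shift [-0.4  0.8 53.1]
[-0.47158443 -0.42340539 -3.81482398]
```

Emit:
{"api": "move_arm", "payload": {"deltas": [[0,-0.4,0.8,14,0,0,0],[0,0,0,12,0,0,0],[0,0,0,8,0,0,0],[0,0,0,6,0,0,0],[0,0,0,5,0,0,0],[0,0,0,3,0,0,0],[0,0,0,2,0,0,0],[0,0,0,1,0,0,0],[0,0,0,0,0,0,0]]}}

```text
clock: 41.88
eef_pos: [0.4802, 0.3111, 0.1494]
tool_rot: [0.775, 0.632, -0.0, 0.001]
ft_force: [0.0, -0.8, -3.2]
grip_width: 0.013
grasp_force: 60.0
```

Emit:
{"api": "move_arm", "payload": {"deltas": [[0,0,0,1.5,0,0,0],[0,0,0,1.5,0,0,0],[0,0,0,1.2,0,0,0],[0,0,0,0.8,0,0,0],[0,0,0,0,0,0,0],[0,0,0,0,0,0,0]]}}

```text
clock: 42.38
eef_pos: [0.4805, 0.3114, 0.1455]
tool_rot: [0.775, 0.632, 0.0, 0.001]
ft_force: [-2.0, 0.0, 5.0]
grip_width: 0.013
grasp_force: 61.1
```

Emit:
{"api": "move_arm", "payload": {"deltas": [[0,0,0,0,0,0,-6],[0,0,0,-0.1,0,0,-7],[0,0,0,-0.1,0,0,-7],[0,0,0,-0.1,0,0,-7],[0,0,0,-0.1,0,0,-7],[0,0,0,-0.1,0,0,-7],[0,0,0,-0.1,0,0,-7],[0,0,0,-0.1,0,0,-7],[0,0,0,-0.1,0,0,-7],[0,0,0,-0.1,0,0,-7]]}}

```text
clock: 43.22
eef_pos: [0.4803, 0.3111, 0.1455]
tool_rot: [0.278, 0.96, -0.001, 0.001]
ft_force: [-0.6, 0.4, 1.4]
grip_width: 0.0132
grasp_force: 60.8
```

Emit:
{"api": "move_arm", "payload": {"deltas": [[0,0,0,-0.1,0,0,-7],[0,0,0,-0.1,0,0,-7],[0,0,0,0,0,0,-5],[0,0,0,0,0,0,-2],[0,0,0,0,0,0,0],[0,0,0,-2,0,0,0],[0,0,0,-4,0,0,0],[0,0,0,-5,0,0,0],[0,0,0,0,0,0,0],[0,0,0,0,0,0,0]]}}

```text
clock: 44.05
eef_pos: [0.4805, 0.3111, 0.1568]
tool_rot: [0.102, 0.995, -0.001, 0.001]
ft_force: [0.1, -0.1, -2.1]
grip_width: 0.0134
grasp_force: 60.3
```

Emit:
{"api": "move_arm", "payload": {"deltas": [[0,0,0,0,0,0,0],[0,0,0,0,0,0,0]]}}

```text
clock: 44.22
eef_pos: [0.48, 0.3109, 0.1561]
tool_rot: [0.102, 0.995, -0.001, 0.0]
ft_force: [-0.1, 0.0, -3.0]
grip_width: 0.0128
grasp_force: 60.3
```

Emit:
{"api": "move_arm", "payload": {"deltas": [[0,0,0,-20,0,0,0],[0,0,0,-30,0,0,0],[0,0,0,-30,0,0,7],[0,0,0,-30,0,0,7],[0,0,0,-12,0,0,7],[0,0,0,0,0,0,7],[0,0,0,0,0,0,7],[0,0,0,0,0,0,7],[0,0,0,0,0,0,7],[0,0,0,0,0,0,7]]}}

```text
clock: 45.05
eef_pos: [0.4799, 0.3112, 0.2781]
tool_rot: [0.559, 0.829, -0.001, 0.001]
ft_force: [-0.1, 1.3, -2.5]
grip_width: 0.0131
grasp_force: 60.3
```

```bash
python3 - <<'E'
from h import *
np.set_printoptions(precision=4,suppress=True)
p=[.584,-.0315,.18];pr=[.5,.305,-.26]
o=bot.get_obs();print(o["ft_force"])
plan(W(p,[0,.023,.28])[0]+[.0005,.0005,0],.18+np.pi/2)
for c in("scene","side"):
    K,_=look(c+"17",c); print(proj(K,W(pr,[[.0215,0,.047],[-.0215,0,.047]])).round(0).tolist(),[(round(a["conf"],2),a["rect"]) for a in bot.outline_of("plug0",c)])
E
```

```text
[-0.0751  1.2629 -2.5222]
at [0.4799 0.3112 0.2781] j6 1.76 turn [-0.04  0.15 11.66] n 2.0 shift [-332.4   41.6   -1.9]
[[433.0, 224.0], [434.0, 211.0]] [(0.64, [424.1, 207.2, 16.2, 12.1]), (0.57, [424.2, 219.2, 15.5, 13.4]), (0.53, [306.1, 239.3, 14.0, 14.7])]
[[231.0, 271.0], [238.0, 282.0]] [(0.65, [302.2, 206.6, 9.7, 7.3]), (0.57, [230.9, 276.9, 17.4, 18.3])]
```

Both in the rack. On to plug2.

Emit:
{"api": "move_arm", "payload": {"deltas": [[0,0,0,0,0,0,6],[0,0,0,0,0,0,5.7],[0,-30,4,0,0,0,0],[0,-38,5,0,0,0,0],[0,-38,5,0,0,0,0],[0,-38,5,0,0,0,0],[0,-38,5,0,0,0,0],[0,-38,5,0,0,0,0],[0,-38,5,0,0,0,0],[0,-38,4,0,0,0,0]]}}

```text
clock: 46.08
eef_pos: [0.5723, 0.0256, 0.2791]
tool_rot: [0.638, 0.77, -0.001, 0.001]
ft_force: [0.5, 0.7, -1.7]
grip_width: 0.0129
grasp_force: 60.3
```

Emit:
{"api": "move_arm", "payload": {"deltas": [[0,-24,2.6,30,0,0,0],[0,-12.4,1,30,0,0,0],[0,0,0,30,0,0,0],[0,0,0,8,0,0,0],[0,0,0,0,0,0,0],[0,0,0,0,0,0,0]]}}

```text
clock: 46.58
eef_pos: [0.5824, -0.0075, 0.1818]
tool_rot: [0.638, 0.77, -0.001, 0.001]
ft_force: [0.3, 0.1, -2.0]
grip_width: 0.0128
grasp_force: 60.1
```

```bash
python3 - <<'E'
from h import *
p=[.584,-.0315,.18]
plan(W(p,[0,.023,.157])[0]+[.0005,.0005,0],.18+np.pi/2)
E
```

```text
at [ 0.5824 -0.0075  0.1818] j6 1.37 turn [0.   0.13 0.41] n 1.0 shift [-0.5 -2.2 24.8]
```

Emit:
{"api": "move_arm", "payload": {"deltas": [[0,-0.5,-2.2,6,0,0,0.4],[0,0,0,6,0,0,0],[0,0,0,4,0,0,0],[0,0,0,4,0,0,0],[0,0,0,3,0,0,0],[0,0,0,2,0,0,0],[0,0,0,0,0,0,0]]}}

```text
clock: 47.17
eef_pos: [0.5803, -0.0085, 0.1568]
tool_rot: [0.641, 0.767, -0.0, 0.001]
ft_force: [-1.8, 1.0, 1.7]
grip_width: 0.0134
grasp_force: 60.9
```

Emit:
{"api": "move_arm", "payload": {"deltas": [[0,0,0,0.4,0,0,6],[0,0,0,0.2,0,0,7],[0,0,0,0.1,0,0,7],[0,0,0,0.1,0,0,7],[0,0,0,0.1,0,0,7],[0,0,0,0.1,0,0,7],[0,0,0,0.1,0,0,7],[0,0,0,0.1,0,0,7],[0,0,0,0.1,0,0,7],[0,0,0,0.1,0,0,7]]}}

```text
clock: 48.0
eef_pos: [0.581, -0.0083, 0.156]
tool_rot: [0.964, 0.267, 0.001, 0.001]
ft_force: [-1.0, 1.4, 3.0]
grip_width: 0.013
grasp_force: 61.0
```

Emit:
{"api": "move_arm", "payload": {"deltas": [[0,0,0,0.1,0,0,6],[0,0,0,0,0,0,5],[0,0,0,0,0,0,5],[0,0,0,0,0,0,4],[0,0,0,0,0,0,0]]}}

```text
clock: 48.42
eef_pos: [0.5808, -0.0088, 0.156]
tool_rot: [0.995, 0.097, 0.001, 0.001]
ft_force: [-1.0, 0.5, 5.0]
grip_width: 0.013
grasp_force: 61.4
```

```bash
python3 - <<'E'
from h import *
np.set_printoptions(precision=4,suppress=True)
o=bot.get_obs(); x=R.from_quat(o["tool_rot"]).as_matrix()[:,0]; print("yaw",np.arctan2(x[1],x[0]),o["ft_torque"],o["ft_force"],o["eef_pos"],o["joint_pos"][5])
E
```

```text
yaw 0.19496532431825997 [ 0.1633  0.5057 -0.0629] [-0.9709  0.4949  4.9717] [ 0.5808 -0.0088  0.156 ] 2.932632813941794
```

Same as before; lift and turn slowly.

Emit:
{"api": "move_arm", "payload": {"deltas": [[0,0,0,-3,0,0,0],[0,0,0,-6,0,0,0],[0,0,0,-12,0,0,0],[0,0,0,-20,0,0,0],[0,0,0,-25,0,0,0],[0,0,0,-25,0,0,0],[0,0,0,-20,0,0,0],[0,0,0,-15,0,0,0],[0,0,0,-8,0,0,0],[0,0,0,0,0,0,0]]}}

```text
clock: 49.25
eef_pos: [0.581, -0.0087, 0.2907]
tool_rot: [0.995, 0.098, 0.002, 0.001]
ft_force: [0.8, 0.8, -2.8]
grip_width: 0.0132
grasp_force: 60.2
```

Emit:
{"api": "move_arm", "payload": {"deltas": [[0,0,0,0,0,0,-0.5],[0,0,0,0,0,0,-1],[0,0,0,0,0,0,-1.5],[0,0,0,0,0,0,-2],[0,0,0,0,0,0,-2.5],[0,0,0,0,0,0,-3],[0,0,0,0,0,0,-3],[0,0,0,0,0,0,-3],[0,0,0,0,0,0,-3],[0,0,0,0,0,0,-3]]}}

```text
clock: 50.08
eef_pos: [0.5793, -0.0086, 0.2867]
tool_rot: [0.956, 0.292, -0.002, 0.001]
ft_force: [0.1, 0.0, -2.8]
grip_width: 0.0133
grasp_force: 60.2
```

Emit:
{"api": "move_arm", "payload": {"deltas": [[0,0,0,0,0,0,-3],[0,0,0,0,0,0,-3],[0,0,0,0,0,0,-3],[0,0,0,0,0,0,-3],[0,0,0,0,0,0,-3],[0,0,0,0,0,0,-3],[0,0,0,0,0,0,-3],[0,0,0,0,0,0,-3],[0,0,0,0,0,0,-3],[0,0,0,0,0,0,-3]]}}

```text
clock: 50.92
eef_pos: [0.5793, -0.0086, 0.2867]
tool_rot: [0.848, 0.529, -0.002, 0.0]
ft_force: [-0.2, -0.2, -4.0]
grip_width: 0.0132
grasp_force: 60.2
```

Emit:
{"api": "move_arm", "payload": {"deltas": [[0,0,0,0,0,0,-3],[0,0,0,0,0,0,-3],[0,0,0,0,0,0,-3],[0,0,0,0,0,0,-2.3],[0,0,0,0,0,0,-1.5],[0,0,0,0,0,0,-0.5],[0,0,0,0,0,0,0]]}}

```text
clock: 51.5
eef_pos: [0.5796, -0.0086, 0.2873]
tool_rot: [0.782, 0.623, -0.002, 0.0]
ft_force: [-0.2, -0.3, -4.1]
grip_width: 0.0128
grasp_force: 60.2
```

```bash
python3 - <<'E'
from h import *
print(bot.get_obs()["ft_force"])
plan([.5033,.2297,.29],1.326)
E
```

```text
[-0.22600666 -0.28290348 -4.09794907]
at [ 0.5796 -0.0086  0.2873] j6 1.78 turn [-0.09  0.16  1.07] n 1.0 shift [ 212.7 -131.7   -2.7]
```

Emit:
{"api": "move_arm", "payload": {"deltas": [[0,12,-7,0,0,0,0],[0,26,-16,0,0,0,0],[0,30,-19,0,0,0,0],[0,32,-20,0,0,0,0],[0,32,-20,0,0,0,0],[0,32,-20,0,0,0,0],[0,25,-16,0,0,0,0],[0,15,-9,0,0,0,0],[0,8.7,-4.7,0,0,0,0],[0,0,0,0,0,0,0]]}}

```text
clock: 52.33
eef_pos: [0.4985, 0.2305, 0.2878]
tool_rot: [0.781, 0.624, -0.001, 0.001]
ft_force: [-0.1, -0.7, -3.7]
grip_width: 0.0127
grasp_force: 60.1
```

Emit:
{"api": "move_arm", "payload": {"deltas": [[0,0,0,0,0,0,0],[0,0,0,0,0,0,0]]}}

```text
clock: 52.5
eef_pos: [0.4998, 0.2273, 0.2879]
tool_rot: [0.783, 0.622, -0.001, 0.001]
ft_force: [0.8, -1.0, -4.1]
grip_width: 0.0132
grasp_force: 60.1
```

```bash
python3 pk.py w18; python3 - <<'E'
from h import *
plan(W([.5,.305,-.26],[-.0645,0,.2])[0],1.35)
E
```

```text
[ 0.8138 -0.9516 -4.066 ] [0.4998 0.2273 0.2879]
0.88 [265.6, 65.7, 35.8, 34.0] (((494.1287841796875, 306.7860107421875), (19.954727172851562, 21.060577392578125), 79.61870574951172), np.float64(1.3896085615055191))
0.79 [308.8, 65.5, 36.3, 39.3] (((520.5369262695312, 299.175048828125), (19.689685821533203, 19.70864486694336), 79.001220703125), np.float64(1.378831414364241))
0.62 [297.8, 171.3, 49.6, 51.0] (((499.11383056640625, 228.715087890625), (37.06462478637695, 32.08937072753906), 73.17587280273438), np.float64(1.2771599134282858))
rack 0.73 [210.1, 22.8, 196.0, 116.6]
[210.0978  21.2075] [192.6412 113.5446] [[321.8681 198.9104]]
[301. 258. 305. 216.] 0.033 ang mod90 1.251
[339. 218. 343. 235.] 0.0134 ang mod90 1.547
[387. 259. 379. 236.] 0.0187 ang mod90 0.148
[375. 240. 383. 258.] 0.0158 ang mod90 0.182
[332. 196. 334. 213.] 0.0128 ang mod90 1.443
[342. 236. 343. 258.] 0.0177 ang mod90 1.381
[395. 100. 392. 133.] 0.0204 ang mod90 1.293
[322. 180. 297. 178.] 0.0168 ang mod90 1.285
[389. 135. 261. 131.] 0.0831 ang mod90 1.31
[260. 232. 265. 250.] 0.0139 ang mod90 1.541
[300. 172. 321. 171.] 0.0142 ang mod90 1.404
[321. 171. 343. 174.] 0.0146 ang mod90 1.181
[389. 113. 261. 108.] 0.0814 ang mod90 1.308
[364. 200. 356. 178.] 0.0163 ang mod90 0.107
[386. 164. 399. 197.] 0.025 ang mod90 0.182
[351. 232. 371. 224.] 0.015 ang mod90 0.139
[383. 103. 349. 102.] 0.0212 ang mod90 1.311
[314. 102. 342. 101.] 0.0173 ang mod90 1.373
[372. 231. 399. 221.] 0.0198 ang mod90 0.179
[260. 166. 348. 141.] 0.0603 ang mod90 0.051
[313. 214. 331. 214.] 0.0121 ang mod90 1.344
[296. 199. 295. 221.] 0.0156 ang mod90 1.271
[373. 244. 356. 251.] 0.0136 ang mod90 0.185
at [0.5001 0.227  0.288 ] j6 2.23 turn [ 0.06  0.14 -0.45] n 1.0 shift [ 78.6 -81.6  88. ]
```

Emit:
{"api": "move_arm", "payload": {"deltas": [[0,6,-6,0,0,0,-0.7],[0,14,-14,0,0,0,-0.8],[0,20,-20,0,0,0,0],[0,20,-20,10,0,0,0],[0,13,-13,18,0,0,0],[0,7.2,-7,20,0,0,0],[0,0,0,20,0,0,0],[0,0,0,15,0,0,0],[0,0,0,5,0,0,0],[0,0,0,0,0,0,0]]}}

```text
clock: 53.48
eef_pos: [0.4366, 0.3222, 0.1983]
tool_rot: [0.774, 0.633, -0.002, 0.001]
ft_force: [-0.5, 0.3, -3.5]
grip_width: 0.0131
grasp_force: 60.0
```

```bash
python3 - <<'E'
from h import *
plan(W([.5,.305,-.26],[-.0645,0,.1455])[0],1.37);print(bot.get_obs()["ft_force"])
E
```

```text
at [0.4366 0.3222 0.1983] j6 2.41 turn [-0.09  0.27  0.03] n 1.0 shift [-0.4  1.2 52.8]
[-0.4547341   0.27480185 -3.47893887]
```

Emit:
{"api": "move_arm", "payload": {"deltas": [[0,-0.4,1,14,0,0,0],[0,0,0,12,0,0,0],[0,0,0,8,0,0,0],[0,0,0,6,0,0,0],[0,0,0,5,0,0,0],[0,0,0,3,0,0,0],[0,0,0,2,0,0,0],[0,0,0,1,0,0,0],[0,0,0,0,0,0,0]]}}

```text
clock: 54.23
eef_pos: [0.4386, 0.3222, 0.1489]
tool_rot: [0.774, 0.633, -0.0, 0.001]
ft_force: [-0.6, -0.1, -3.6]
grip_width: 0.0132
grasp_force: 60.0
```

Emit:
{"api": "move_arm", "payload": {"deltas": [[0,0,0,1.5,0,0,0],[0,0,0,1.2,0,0,0],[0,0,0,1,0,0,0],[0,0,0,0.5,0,0,0],[0,0,0,0,0,0,0],[0,0,0,0,0,0,0]]}}

```text
clock: 54.73
eef_pos: [0.4388, 0.3224, 0.1455]
tool_rot: [0.774, 0.633, 0.0, 0.001]
ft_force: [-0.6, 0.2, 3.9]
grip_width: 0.0129
grasp_force: 60.9
```

Seated; unscrew.

Emit:
{"api": "move_arm", "payload": {"deltas": [[0,0,0,0,0,0,-6],[0,0,0,-0.1,0,0,-7],[0,0,0,-0.1,0,0,-7],[0,0,0,-0.1,0,0,-7],[0,0,0,-0.1,0,0,-7],[0,0,0,-0.1,0,0,-7],[0,0,0,-0.1,0,0,-7],[0,0,0,-0.1,0,0,-7],[0,0,0,-0.1,0,0,-7],[0,0,0,-0.1,0,0,-7]]}}

```text
clock: 55.57
eef_pos: [0.4385, 0.3222, 0.1455]
tool_rot: [0.277, 0.961, -0.001, 0.0]
ft_force: [-1.0, 0.2, -0.3]
grip_width: 0.0133
grasp_force: 60.5
```

Emit:
{"api": "move_arm", "payload": {"deltas": [[0,0,0,-0.1,0,0,-7],[0,0,0,-0.1,0,0,-7],[0,0,0,0,0,0,-5],[0,0,0,0,0,0,-2],[0,0,0,0,0,0,0],[0,0,0,-2,0,0,0],[0,0,0,-4,0,0,0],[0,0,0,-5,0,0,0],[0,0,0,0,0,0,0],[0,0,0,0,0,0,0]]}}

```text
clock: 56.4
eef_pos: [0.4389, 0.3223, 0.1572]
tool_rot: [0.1, 0.995, -0.001, 0.001]
ft_force: [1.0, 0.2, -2.8]
grip_width: 0.013
grasp_force: 60.3
```

Emit:
{"api": "move_arm", "payload": {"deltas": [[0,0,0,-20,0,0,0],[0,0,0,-30,0,0,0],[0,0,0,-30,0,0,7],[0,0,0,-30,0,0,7],[0,0,0,-12,0,0,7],[0,0,0,0,0,0,7],[0,0,0,0,0,0,7],[0,0,0,0,0,0,7],[0,0,0,0,0,0,7],[0,0,0,0,0,0,7]]}}

```text
clock: 57.23
eef_pos: [0.4384, 0.3223, 0.2785]
tool_rot: [0.558, 0.83, -0.001, 0.001]
ft_force: [-0.3, -0.1, -2.3]
grip_width: 0.0132
grasp_force: 60.3
```

```bash
python3 - <<'E'
from h import *
np.set_printoptions(precision=4,suppress=True)
pr=[.5,.305,-.26]
o=bot.get_obs();print(o["ft_force"])
plan([.6135,-.2893,.25],1.454)
for c in("scene","side"):
    K,_=look(c+"19",c); print(proj(K,W(pr,[[.0215,0,.047],[-.0215,0,.047],[-.0645,0,.047]])).round(0).tolist(),[(round(a["conf"],2),a["rect"]) for a in bot.outline_of("plug0",c)])
E
```

```text
[-0.3357 -0.1013 -2.2731]
at [0.4384 0.3223 0.2785] j6 1.82 turn [-0.    0.16 28.85] n 5.0 shift [-587.   245.2   28.5]
[[433.0, 224.0], [434.0, 211.0], [435.0, 197.0]] [(0.71, [423.9, 205.1, 19.1, 15.7]), (0.67, [430.0, 190.8, 13.4, 16.3]), (0.47, [422.7, 218.6, 18.5, 12.4])]
[[231.0, 271.0], [238.0, 282.0], [246.0, 293.0]] [(0.74, [233.1, 287.5, 23.5, 20.9]), (0.59, [225.1, 264.4, 18.9, 20.5]), (0.48, [228.2, 277.9, 21.2, 14.6])]
```

Emit:
{"api": "move_arm", "payload": {"deltas": [[0,0,0,0,0,0,5.8],[0,0,0,0,0,0,5.8],[0,0,0,0,0,0,5.8],[0,0,0,0,0,0,5.8],[0,0,0,0,0,0,5.65],[0,-36,15,0,0,0,0],[0,-36,15,0,0,0,0],[0,-36,15,0,0,0,0],[0,-36,15,0,0,0,0],[0,-36,15,0,0,0,0]]}}

```text
clock: 58.27
eef_pos: [0.4933, 0.1337, 0.2792]
tool_rot: [0.744, 0.668, -0.001, 0.001]
ft_force: [1.6, 0.4, -2.6]
grip_width: 0.0131
grasp_force: 60.3
```

Emit:
{"api": "move_arm", "payload": {"deltas": [[0,-36,15,0,0,0,0],[0,-36,15,0,0,0,0],[0,-36,15,0,0,0,0],[0,-36,15,0,0,0,0],[0,-36,15,0,0,0,0],[0,-36,15,0,0,0,0],[0,-36,15,0,0,0,0],[0,-36,15,0,0,0,0],[0,-36,15,0,0,0,0],[0,-36,15,0,0,0,0]]}}

```text
clock: 59.1
eef_pos: [0.6027, -0.241, 0.28]
tool_rot: [0.744, 0.668, -0.001, 0.001]
ft_force: [1.5, 0.3, -1.3]
grip_width: 0.0131
grasp_force: 60.3
```

Emit:
{"api": "move_arm", "payload": {"deltas": [[0,-30,13,20,0,0,0],[0,-17,7.2,20,0,0,0],[0,0,0,20,0,0,0],[0,0,0,10,0,0,0],[0,0,0,0,0,0,0],[0,0,0,0,0,0,0]]}}

```text
clock: 59.6
eef_pos: [0.6172, -0.2873, 0.21]
tool_rot: [0.744, 0.668, -0.001, 0.0]
ft_force: [0.6, -0.2, -2.5]
grip_width: 0.013
grasp_force: 60.1
```

```bash
python3 - <<'E'
from h import *
plan([.6135,-.2893,.1385],1.454)
E
```

```text
at [ 0.6172 -0.2873  0.21  ] j6 1.24 turn [-0.05  0.09  0.47] n 1.0 shift [-2.4 -3.4 71.5]
```

Emit:
{"api": "move_arm", "payload": {"deltas": [[0,-2,-3.6,15,0,0,0.4],[0,0,0,15,0,0,0],[0,0,0,12,0,0,0],[0,0,0,10,0,0,0],[0,0,0,8,0,0,0],[0,0,0,5,0,0,0],[0,0,0,3,0,0,0],[0,0,0,1,0,0,0],[0,0,0,0,0,0,0]]}}

```text
clock: 60.35
eef_pos: [0.614, -0.2899, 0.1416]
tool_rot: [0.747, 0.665, -0.001, 0.001]
ft_force: [-0.2, 0.5, -2.0]
grip_width: 0.0131
grasp_force: 60.3
```

Emit:
{"api": "move_arm", "payload": {"deltas": [[0,0,0,1,0,0,0],[0,0,0,1,0,0,0],[0,0,0,0,0,0,0]]}}

```text
clock: 60.6
eef_pos: [0.6139, -0.29, 0.1394]
tool_rot: [0.747, 0.664, -0.001, 0.001]
ft_force: [0.3, -1.2, -1.9]
grip_width: 0.013
grasp_force: 60.3
```

Emit:
{"api": "move_arm", "payload": {"deltas": [[0,0,0,1,0,0,0],[0,0,0,0.4,0,0,0],[0,0,0,0,0,0,0],[0.15,0,0,0,0,0,0],[0.3,0,0,0,0,0,0],[0.4,0,0,0,0,0,0],[0.4,0,0,0,0,0,0],[0.4,0,0,-20,0,0,0],[0.4,0,0,-30,0,0,0],[0.4,0,0,-30,0,0,0]]}}

```text
clock: 61.43
eef_pos: [0.6129, -0.2894, 0.2172]
tool_rot: [0.747, 0.664, -0.001, -0.001]
ft_force: [1.3, 0.1, 0.4]
grip_width: 0.034
grasp_force: 0.0
```

Emit:
{"api": "move_arm", "payload": {"deltas": [[0.6,0,0,-35,0,0,0],[0.6,0,0,-30,0,0,0],[0.6,0,0,0,0,0,0],[0.6,0,0,0,0,0,0]]}}

```text
clock: 61.77
eef_pos: [0.6149, -0.2901, 0.2859]
tool_rot: [0.747, 0.664, 0.001, 0.004]
ft_force: [-0.5, -0.1, -1.1]
grip_width: 0.0514
grasp_force: 0.0
```

```bash
python3 - <<'E'
from h import *
np.set_printoptions(precision=4,suppress=True)
o=bot.get_obs(); print(o["eef_pos"],o["joint_pos"])
k,im=look("w20"); st=[.6135,-.2893,-.117]
print("exp bar",proj(k,W(st,[[a,b,.1605] for a in(-.007,.007) for b in(-.032,.032)])).round(0).tolist())
for q in("puller","stand","knob","counter"): print(q,[(round(a["conf"],2),a["rect"]) for a in bot.outline_of(q,"wrist")])
# knob orientation: mask of knob
a=bot.outline_of("knob","wrist")
for b in a[:2]:
    m=b["pixels"]; ys,xs=np.nonzero(m); print("area",m.sum(),xs.mean(),ys.mean())
    l,t,w,h=[int(v) for v in b["rect"]]; g=cv2.cvtColor(im,cv2.COLOR_BGR2GRAY)[t-14:t+h+14:2,max(l-14,0):l+w+14:1]
    print(l-14,t-14); print("\n".join("".join(" .:-=+*#%@"[v*10//256] for v in r) for r in g)); break
E
```

```text
[ 0.6149 -0.2901  0.2859] [-0.44    0.6222  0.7074  1.6482 -0.002   1.2481]
exp bar [[310.0, 226.0], [309.0, 144.0], [328.0, 226.0], [329.0, 144.0]]
puller [(0.91, [304.2, 144.4, 29.8, 79.4])]
stand [(0.8, [281.6, 115.8, 74.2, 75.8]), (0.62, [307.8, 141.8, 26.7, 83.0])]
knob [(0.73, [122.8, 169.5, 52.7, 56.1])]
counter [(0.86, [94.9, 135.7, 130.3, 105.0]), (0.84, [0.0, 156.3, 70.1, 110.0])]
area 1982 152.9177598385469 197.79667003027245
108 155<stdin>:12: RuntimeWarning: overflow encountered in scalar multiply
Traceback (most recent call last):
OverflowError: Python integer 256 out of bounds for uint8
```

```bash
python3 - <<'E'
from h import *
plan([.448,-.303,.25],2.09)
E
```

```text
at [ 0.6131 -0.2893  0.2809] j6 1.25 turn [-1.600e-01  2.000e-02 -3.647e+01] n 6.0 shift [  70.  -150.1   30.9]
```

Emit:
{"api": "move_arm", "payload": {"deltas": [[0.6,0,0,0,0,0,-6.1],[0.6,0,0,0,0,0,-6.1],[0.6,0,0,0,0,0,-6.1],[0.6,0,0,0,0,0,-6.1],[0.6,0,0,0,0,0,-6.1],[0.6,0,0,0,0,0,-6],[0.6,17,-37,0,0,0,0],[0.6,17,-37,0,0,0,0],[0.6,18,-38,10,0,0,0],[0.6,18,-38,20,0,0,0]]}}

```text
clock: 62.9
eef_pos: [0.4534, -0.3032, 0.2557]
tool_rot: [0.502, 0.865, -0.001, 0.002]
ft_force: [-0.4, -0.8, 0.3]
grip_width: 0.0513
grasp_force: 0.0
```

Emit:
{"api": "move_arm", "payload": {"deltas": [[0.6,0,0,0,0,0,0],[0.6,0,0,0,0,0,0],[0.6,0,0,0,0,0,0]]}}

```text
clock: 63.15
eef_pos: [0.4548, -0.3032, 0.2554]
tool_rot: [0.502, 0.865, -0.001, 0.001]
ft_force: [1.4, -0.7, -0.2]
grip_width: 0.0512
grasp_force: 0.0
```

```bash
python3 - <<'E'
from h import *
np.set_printoptions(precision=4,suppress=True)
o=bot.get_obs(); print(o["eef_pos"])
k,im=look("w21")
for q in("knob","counter"): 
  for a in bot.outline_of(q,"wrist"):
    c=max(cv2.findContours(a["pixels"].astype(np.uint8),0,2)[0],key=cv2.contourArea); print(q,round(a["conf"],2),a["rect"],cv2.minAreaRect(c))
g=cv2.cvtColor(im,cv2.COLOR_BGR2GRAY)
a=bot.outline_of("knob","wrist")[0]; l,t,w,h=[int(v) for v in a["rect"]]
# top-down metric view of the dial at z=.09 (knob top), 1 px = 1 mm, x right, y up
cx,cy=.448,-.303
for z in(.058,.095):
    xs=np.arange(-.062,.0621,.002); P=np.array([[cx+x,cy+y,z] for y in -np.arange(-.062,.0621,.004) for x in xs])
    uv=proj(k,P).astype(np.float32).reshape(-1,len(xs),2); v=cv2.remap(g,uv[...,0].copy(),uv[...,1].copy(),1).astype(int)
    print(z); print("\n".join("".join(" .:-=+*#%@"[q*10//256] for q in r) for r in v))
E
```

```text
[ 0.4548 -0.3032  0.2554]
knob 0.74 [283.2, 129.1, 50.3, 68.4] ((307.1153564453125, 165.42308044433594), (54.083274841308594, 51.864471435546875), 56.3099365234375)
knob 0.64 [43.6, 19.0, 91.5, 63.7] ((92.75000762939453, 41.75), (88.38834381103516, 55.154327392578125), 45.0)
counter 0.97 [229.1, 79.0, 159.3, 156.4] ((306.1589050292969, 158.50958251953125), (122.36054992675781, 120.36193084716797), 38.990997314453125)
counter 0.83 [16.6, 2.9, 197.0, 142.3] ((113.51106262207031, 48.56797409057617), (167.95516967773438, 131.98797607421875), 35.753883361816406)
counter 0.7 [464.0, 0.9, 176.0, 128.2] ((550.9999389648438, 63.99999237060547), (127.99998474121094, 175.99996948242188), 90.0)
0.058
===::::::::------::::::::::-------------------------=+++====+++
===::::..::::---:::::::::::--------------------------+++====+++
==-::::::::::::.........::::-------------------------+++++++***
==-:--::::-----------::::::::........::---==========***********
=--:--:::-------------------------:::::::::.......::+**********
*=-:-------------------::::---------------------::::::.::=*****
*=-:--------------
[... 2999 characters left out ...]
-------=****************-...  :********-------**************
------------=***************-.-+********=--------**************
-::::----------+*********************+=---------=**************
-:::--------------=**************+=-------------+**************
==----------------------------------------------***************
***********++==---------------------------:.::--***************
************************+++==--------------:::-=***************
****************************************+===--=****************
***************************************************************
***************************************************************
***************************************************************
```

```bash
python3 - <<'E'
from h import *
plan([.4415,-.309,.14],1.90)
E
```

```text
at [ 0.4568 -0.3035  0.2564] j6 0.46 turn [ 0.07  0.3  10.98] n 2.0 shift [ -0.2 -16.3 116.4]
```

Emit:
{"api": "move_arm", "payload": {"deltas": [[0.5,0,-8,10,0,0.3,5.5],[0.5,0,-8,30,0,0,5.5],[0.5,0,0,40,0,0,0],[0.5,0,0,36,0,0,0],[0.5,0,0,0,0,0,0],[0.5,0,0,0,0,0,0],[0.5,0,0,0,0,0,0]]}}

```text
clock: 63.93
eef_pos: [0.4422, -0.3109, 0.1413]
tool_rot: [0.582, 0.813, 0.0, 0.0]
ft_force: [-0.2, -0.7, 0.2]
grip_width: 0.0427
grasp_force: 0.0
```

```bash
python3 - <<'E'
from h import *
plan([.4415,-.309,.080],1.90)
k,im=look("w22"); g=cv2.cvtColor(im,cv2.COLOR_BGR2GRAY)
cx,cy=.4415,-.309; z=.097
xs=np.arange(-.032,.0321,.001); P=np.array([[cx+x,cy+y,z] for y in -np.arange(-.032,.0321,.002) for x in xs])
uv=proj(k,P).astype(np.float32).reshape(-1,len(xs),2); v=cv2.remap(g,uv[...,0].copy(),uv[...,1].copy(),1).astype(int)
print("\n".join("".join(" .:-=+*#%@"[min(9,q*10//160)] for q in r) for r in v))
E
```

```text
at [ 0.4422 -0.3109  0.1413] j6 0.63 turn [ 0.05 -0.   -0.04] n 1.0 shift [ 2.  -0.  61.3]
@@@@@#-#@@@@@%%#*******+====+=++******#%%%@@@#-@@@@@@@#@@@#++++++
@@@@@@@@@@@%#*****=--:.           .:=****#%@@@@@@@@#-+%@@@@%+++++
%=-#@@@@@@@#***+:                ....  :**#@@@@@@=+%@@@@@@@@@++++
@@@@*@@@@@%**=. ..                 ......:*#%@@@@@@@@@@@%*%@@#+++
@@@@@@@@@@*= .....                 ........:*%@@@@@@#=-*@@@@@@*++
=-*@@@@@%%=.......                  .........+%@@@@@@@@@@@@@@@@*+
@@@@@@@@*= ........    =@%....      ..........%@@@@@@@@@@@@@@@@*+
@@@@@@@@=.......... ...:%@*...      ..........-@@@@@@@@@@@@@@@@%+
#+=@@@@@:...............-@@=...       .........-@@@@@@@@@@@@@@@@*
@@@@@@@@:................*@@-...      .........-@@@@@@@@@@@@@@@@*
@@@@@@@@:..:..:..:... ...:%@%:...     .........:@@@@@@@@@@@@@@@@*
@@@@@@@#..:::::::::::....:-@@+...     .........:@@@@@@@@@@@@@@@@*
@@@@@@@@-:::::::::::::...::+@@-...    .........:@@@@@@@@@@@@@@@@*
@@@@@@@@#.::::::::::::. ..::#@%:...   .........*@@@@@@@@@@@@@@@#+
@@@@@@@@@-:::::::::::::...::-@@*...   ........=@@@@@@@@@@@@@@@@*+
@@@@@@@@@%:::::::::
[... 468 characters left out ...]
@@@@=.::::::.... +@@@@@@@@@@@#**********
**%@@@@@@@@@@@@@@@@@@@@@@@@@@@-.:-::::... .%@@@@@@@@#************
****#@@@@@@@@@@@@@@@@@@@@@@@@@#.::-:::....:@@@@@@@#**************
*******#@@@@@@@@@@@@@@@@@@@@@@@*.:-::::=+%@@@@@#*****************
**********#%@@@@@@@@@@@@@@@@@@@@@##%@@@@@@@%#********************
*****++=:.:+**##%@@@@@@@@@@@@@@@@@@@@@%#*************************
**=-----.  :***********#########*********************************
*+------.   -**********************************************+=+**+
@#------.   .+******************************************=-::-:-*+
@*------.    -@@@%%#************************************=:=====++
=-------.    .*@@@@@@@@@@@@@@@@%###**********************=======+
```

Emit:
{"api": "move_arm", "payload": {"deltas": [[0.45,3.7,-1.9,15,0,0,0],[0.4,0,0,20,0,0,0],[0.4,0,0,15,0,0,0],[0.4,0,0,8,0,0,0],[0.4,0,0,2,0,0,0],[0.4,0,0,0,0,0,0],[0,0,0,0,0,0,0],[0,0,0,0,0,0,0],[0,0,0,0,0,0,0],[0,0,0,0,0,0,0]]}}

```text
clock: 64.82
eef_pos: [0.44, -0.3072, 0.0813]
tool_rot: [0.582, 0.813, 0.002, 0.001]
ft_force: [5.3, 2.5, 0.8]
grip_width: 0.0118
grasp_force: 60.5
```

Emit:
{"api": "move_arm", "payload": {"deltas": [[0,0,0,0,0,0,0],[0,0,0,0,0,0,0],[0,0,0,0,0,0,-3],[0,0,0,0,0,0,-6],[0,0,0,0,0,0,-6],[0,0,0,0,0,0,-6],[0,0,0,0,0,0,-6],[0,0,0,0,0,0,-6],[0,0,0,0,0,0,-6],[0,0,0,0,0,0,-6]]}}

```text
clock: 65.65
eef_pos: [0.4399, -0.3075, 0.0813]
tool_rot: [0.224, 0.975, 0.001, 0.002]
ft_force: [3.6, 1.5, 1.1]
grip_width: 0.0119
grasp_force: 60.5
```

```bash
cat > y.py <<'E'
from h import *
np.set_printoptions(precision=4,suppress=True)
o=bot.get_obs(); x=R.from_quat(o["tool_rot"]).as_matrix()[:,0]; print("yaw",np.degrees(np.arctan2(x[1],x[0])),o["ft_torque"],o["ft_force"],o["eef_pos"],o["joint_pos"][5])
E
python3 y.py
```

```text
yaw 154.11540870730022 [ 0.1552 -0.6816 -0.0294] [3.6112 1.5424 1.1103] [ 0.4399 -0.3075  0.0813] -0.15994831526876188
```

Emit:
{"api": "move_arm", "payload": {"deltas": [[0,0,0,0,0,0,-5],[0,0,0,0,0,0,-5],[0,0,0,0,0,0,-3],[0,0,0,0,0,0,-2],[0,0,0,0,0,0,0]]}}

```text
clock: 66.07
eef_pos: [0.4398, -0.3076, 0.0812]
tool_rot: [0.097, 0.995, 0.0, 0.002]
ft_force: [4.1, 0.5, 2.3]
grip_width: 0.0122
grasp_force: 60.7
```

```bash
python3 y.py
```

```text
yaw 168.85665707537424 [ 0.1354 -0.916   0.0325] [4.0873 0.5379 2.3271] [ 0.4398 -0.3076  0.0812] -0.41732573056021327
```

Emit:
{"api": "move_arm", "payload": {"deltas": [[0,0,0,0,0,0,-2],[0,0,0,0,0,0,-2],[0,0,0,0,0,0,0]]}}

```text
clock: 66.32
eef_pos: [0.4398, -0.3077, 0.0812]
tool_rot: [0.064, 0.998, 0.0, 0.002]
ft_force: [4.4, 3.0, 2.6]
grip_width: 0.0115
grasp_force: 61.3
```

```bash
python3 y.py
```

```text
yaw 172.70824216218946 [ 0.2184 -0.991  -0.6541] [4.405  2.986  2.6196] [ 0.4398 -0.3077  0.0812] -0.4847608563552056
```

Emit:
{"api": "move_arm", "payload": {"deltas": [[0,0,0,0,0,0,-1.5],[0,0,0,0,0,0,0]]}}

```text
clock: 66.48
eef_pos: [0.4399, -0.3077, 0.0813]
tool_rot: [0.052, 0.999, 0.001, 0.002]
ft_force: [4.2, 2.3, 2.8]
grip_width: 0.0119
grasp_force: 67.5
```

```bash
python3 y.py
```

```text
yaw 174.08233622513706 [ 0.3508 -1.1186 -1.2586] [4.176  2.3352 2.7678] [ 0.4399 -0.3077  0.0813] -0.5089656372168267
```

Emit:
{"api": "move_arm", "payload": {"deltas": [[0.2,0,0,0,0,0,0],[0.35,0,0,0,0,0,0],[0.4,0,0,0,0,0,0],[0.4,0,0,0,0,0,0],[0.4,0,0,-20,0,0,0],[0.4,0,0,-40,0,0,0],[0.4,0,0,-40,0,0,0],[0.4,0,0,-40,0,0,0],[0.4,0,0,-30,0,0,0],[0.4,0,0,0,0,0,0]]}}

```text
clock: 67.32
eef_pos: [0.4401, -0.3094, 0.2568]
tool_rot: [0.05, 0.999, -0.003, 0.004]
ft_force: [1.7, -0.5, 0.9]
grip_width: 0.0343
grasp_force: 0.0
```

Emit:
{"api": "move_arm", "payload": {"deltas": [[0.4,0,0,0,0,0,0],[0.4,0,0,0,0,0,0],[0.4,0,0,0,0,0,0]]}}

```text
clock: 67.57
eef_pos: [0.4364, -0.3067, 0.2473]
tool_rot: [0.05, 0.999, 0.002, -0.003]
ft_force: [-0.7, -0.1, 0.6]
grip_width: 0.0343
grasp_force: 0.0
```

```bash
python3 - <<'E'
from h import *
np.set_printoptions(precision=4,suppress=True)
k,im=look("w23"); g=cv2.cvtColor(im,cv2.COLOR_BGR2GRAY); print(bot.get_obs()["eef_pos"])
def asc(cx,cy,z,h,s):
    xs=np.arange(-h,h+1e-6,s); P=np.array([[cx+x,cy+y,z] for y in -np.arange(-h,h+1e-6,2*s) for x in xs])
    uv=proj(k,P).astype(np.float32).reshape(-1,len(xs),2); v=cv2.remap(g,uv[...,0].copy(),uv[...,1].copy(),1).astype(int)
    print("\n".join("".join(" .:-=+*#%@"[min(9,q*10//160)] for q in r) for r in v))
asc(.4395,-.3076,.097,.03,.001); asc(.4395,-.3076,.058,.07,.002)
pr=[.5,.305,-.26]
for c in("scene","side"):
    K,_=look(c+"24",c)
    for q in("plug0","puller","bottle0","bar_handle"): print(c,q,[(round(a["conf"],2),a["rect"]) for a in bot.outline_of(q,c)])
    print(proj(K,W([.6135,-.2893,-.117],[[0,-.032,.1525],[0,.032,.1525],[0,0,.045]])).round(0).tolist(), "handle open",proj(K,W([.584,-.0315,.18],[.1,0,.1])))
E
```

```text
[ 0.4364 -0.3067  0.2472]
@%%@#**=:-****==%@@@#=#%%%*=%@@@%+*@@@@@#=%@@@@#+++++++++++++
@+:+****+-=***+-=***++****+=**#%+=@@@@@++@@@@@@@@%*++++++++++
@@#==****=:+********************+****+--#@@@@@*#@@@#+++++++++
@@@*--+***=+************************=:=*%@@@*=#@@@@@@#*++++++
@@%*****************+=++++**********++**#%*+#@@@@@@@@@%*+++++
++@#*********+=-::.         ..:=+*******#%%@@@@@@%**@@@%*++++
@@@#******+-.                    .:-+***#@@@@@#==#@@@@@@@*+++
@@@#****=:                          .-+*%@@@@##@@@@@@@@@@%*++
@@@#**=.                              .:+@@@@@@@@@@@#++%@@%*+
@@@#+-.                                 .=#@@@@@*++*%@@@@@@#*
@%#+:.                                   .*@@@@@@@@@@@@@@@@@#
#*+:.                                     :*@@@@@@@@@@@@@@@@#
%*-.                                       :*@@@@@@@@@@@@@@@%
@@*.      .::::.. .........                .-*##%@@@@@@@@@@@@
@%=..    .=@@@@@@@%#**++--::.......... ..       ..-+%@@@@@@@@
@+..      .::--==++*#%%@@@@@#-........ ....  .......+@@@@@@@@
@%-..     ..............:::::......................:*@@@@@@@@
@@+.................
[... 3813 characters left out ...]
ar_handle [(0.84, [258.2, 251.9, 100.4, 34.2])]
[[165.0, 243.0], [194.0, 245.0], [194.0, 265.0]] handle open [[309.6801 279.4187]]
side plug0 [(0.69, [229.0, 277.9, 19.0, 15.6]), (0.57, [225.3, 263.4, 16.5, 20.8]), (0.48, [233.7, 291.5, 20.8, 16.2]), (0.42, [403.0, 175.8, 15.2, 15.9])]
side puller [(0.49, [354.0, 138.5, 19.6, 42.6])]
side bottle0 [(0.87, [316.8, 245.2, 22.7, 39.6]), (0.76, [389.7, 205.0, 12.6, 37.9]), (0.67, [301.7, 156.8, 13.7, 31.2]), (0.6, [213.9, 197.4, 15.9, 33.9]), (0.24, [384.0, 176.5, 50.0, 41.2]), (0.17, [271.5, 166.5, 49.5, 44.2])]
side bar_handle [(0.71, [270.8, 166.1, 49.2, 44.5])]
[[371.0, 142.0], [356.0, 147.0], [361.0, 175.0]] handle open [[284.6774 180.8023]]
```

```bash
python3 -c "
from workcell import bot
print(bot.job_done())"
```

```text
the job is handed in; nothing more can be done
None
```

I handed the job in at about 68 s; the hand-in gave no verdict. By my last readings, all three fitted plugs (plug0, plug1, plug2) stand in the wash rack, the locking bar is open, the puller is in its stand, the knob is at its zero stop and all four bottles are upright.

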